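Pry the snap-fit cover off the ship model's lighting box

TASK

Take the flat pry tool out of its rack and, with its blade in the notch of the clipped white cover against the orange bar, lever that end of the cover up until it snaps free of its catches; do not pull the clipped cover with the fingers. Stand the tool back in its rack slot, then lift the loosened cover off the blue box and lay it outer face up in the yellow tray, leaving the bottle, jar and hammer alone.

Things in the scene. Friction and masses are not known exactly. Their poses are not given: they have to be found in the camera images.
- box: Fixed blue box, sloped top, 100 (x) x 160 mm. Origin: centre of underside, z up, y to its high end. Box axes U=(0,cos20,sin20) up the slope, N=(0,-sin20,cos20) out of it, both from the point (0,0,75 mm). Rim at N=0, 20 mm wide at the sides. Opening: x +-30, U -61.5 to 61.5, 36 deep; nothing inside within 13 mm of the middle line above N=-24 (but a ledge under U<-50). The cover fills it flush.
- pry_edge (a point): Fixed point on the box: middle of the inner upper edge (U=61.5, N=4 mm) of the orange pry bar, 32 mm long in x, 12 mm wide, standing 4 mm over the rim at the opening's high end, behind the cover's notch. The blade is to lever on it.
- cover_edge (a point): Middle of the notch's inner edge, on the cover's outer face (clipped: U=42, N=0). Notch 26 mm wide (x), 18 long, open to the cover's high end: 19.5 mm gap from bar to this edge, room to slip a blade under the plate. About 10 N up here frees it: past 6 mm rise, two linked spring catches near its sides throw it to about 10 mm and hold it so, low end still in the opening. Pressed down it would clip in again.
- cover_centre (a point): Middle of the loose white cover, half-way through its plate: 120 mm long (clipped: U -60 to 60), 58 wide (x; grip across this near the notch, once up), 5 thick, 70 g. Two legs under it at U 37 to 56, 17 to 25 mm off the middle line, reach 24 mm below its outer face; on a flat floor it stands on legs and low end. Axes: as the box's while clipped (plate rises 20 deg to +y).
- cover_low_end (a point): Middle of the cover's other, plain end, on its outer face (when clipped: U = -60, N = 0).
- rack: Wooden tool rack 110 x 90 mm, 80 mm high, fixed. Origin: centre of its underside, z up. In the middle of its top (80 mm high) is a through slot, 20 mm in x by 11 mm in y, in which the tool stands.
- tool_grip (a point): Grip point of the loose flat pry tool (120 g), mid-handle. Wooden handle 30 mm in x, 22 in y (grip across the 22), from 30 below to 35 above this point along the tool's z. Below it a steel blade, 72 long, 14 wide (x), 3 thick (y). It stands upright in the rack slot, z up, the handle's foot on the rack's top, so this point is 110 mm above the bench; axes as the rack's.
- tool_tip (a point): Middle of the blade's end, 102 mm below the grip point along the tool's -z.
- tray: Yellow open tray, 160 mm in x, 210 mm in y, 25 mm high, walls and floor 5 mm, fixed. Origin: centre of its underside, z up.
- glue: Bystander: white bottle, 48 mm across, 110 mm high, standing; origin at the centre of its foot.
- varnish: Bystander: amber jar, 56 mm across, 60 mm high, standing; origin at the centre of its foot.
- hammer: Bystander: hammer 200 mm long lying on the bench; origin under its middle, handle towards its -x.
There are look-alikes about, which are no part of the job. There is more than one size of the part that bears tool_grip; the job needs the larger.

How it is judged (in metres and radians):
On the way, in this order (a step that is already met when the one before it is completed fails the run):
1. the pry tool is drawn out of the rack (z of tool_tip in the frame of rack above 0.082 m), for 0.1 s.
2. the blade is in the notch under the cover's edge and bears on the still clipped cover (contact force between tool and cover above 1.5 N and z of cover_edge in the frame of box below 0.0943648 m and x of tool_tip in the frame of box between -0.02 and 0.02 m and z of tool_tip in the frame of box below 0.0843648 m and y of tool_tip in the frame of box between 0 and 0.062 m).
3. the notch end of the cover has snapped up clear of its catches, no finger on it (z of cover_edge in the frame of box above 0.0966648 m and contact force between the fingers and cover below 0.1 N and distance between cover_centre and box below 0.11 m), for 0.2 s.
4. the tool stands released in its rack slot (x of tool_tip in the frame of rack between -0.012 and 0.012 m and y of tool_tip in the frame of rack between -0.012 and 0.012 m and z of tool_tip in the frame of rack below 0.016 m and angle between tool_grip's own z axis and vertical below 0.12 rad and contact force between the fingers and tool below 0.1 N), for 0.2 s.
At the end, for the whole second after the job is handed in: The cover lies outer face up in the tray, its middle inside the walls and no end of it over 50 mm high; the tool stands upright (0.12 rad) in the rack slot, its tip within 12 mm of the rack's middle and under 16 mm high; both are released and at rest (all of step 4 and x of cover_centre in the frame of tray between -0.075 and 0.075 m and y of cover_centre in the frame of tray between -0.1 and 0.1 m and z of each of cover_edge, cover_low_end in the frame of tray below 0.05 m and angle between cover_centre's own z axis and vertical below 0.7 rad and contact force between the fingers and cover below 0.1 N and linear speed of each of cover, tool below 0.02 m/s); the robot touches nothing.
It fails at once if the fingers pull at the cover while it is clipped (contact force between the fingers and cover above 3 N and z of cover_edge in the frame of box below 0.0933648 m and distance between cover_centre and box below 0.085 m).
It fails at once if the bottle is disturbed (moved over 25 mm) (distance of glue from where it was at the start of the episode above 0.025 m).
It fails at once if the jar is disturbed (moved over 25 mm) (distance of varnish from where it was at the start of the episode above 0.025 m).
It fails at once if the hammer is disturbed (moved over 25 mm) (distance of hammer from where it was at the start of the episode above 0.025 m).
It also fails if it takes over 69 s, if anything falls off the work surface, if the arm or the gripper's body presses on something with over 40 N, if the wrist force passes 120 N, or if a joint passes its speed limit or range.

ROBOT

A 7-joint arm with a two-finger parallel gripper is mounted at the origin on the work surface. World frame = base frame: x ahead of the robot, y to its left, z up, the work surface at z = 0. Lengths are in m, angles in degrees, forces in N, time in s.
With the tool pointing down it reaches from about 0.425 to 0.875 m from the base axis. Payload 4.7 kg.
Tool frame: the origin (TCP) lies on the centre line of the jaws, within the pads' length; the fingertips stand 14 mm ahead of it and the grasp point (between the pads) lies 5 mm behind it; z points along the fingers, y is the direction in which the jaws open and shut (so a half turn about z gives the same grasp; the last joint's range is limited). The gripper opens to 87 mm and grips with 3 to 60 N. Pads are 19 mm wide; open, the fingers measure 117 mm over their backs; the gripper's body (75 mm by 190 mm) begins 51 mm behind the grasp point.
Start: joints at [74.777, 18.392, -4.016, 83.108, 1.295, 78.541, -3.26], TCP at [0.179, -0.625, 0.237] pointing down, gripper open.
Joint ranges: [-163.93, 163.93], [-17.29, 119.83], [-79.2, 71.16], [3.27, 140.29], [-89.18, 269.18], [5.43, 117.66], [-154.24, 154.24]. Speed limits (degrees/s): [147.25, 147.25, 180, 180, 180, 180, 180].

INTERFACE

Orientations are given as a 3x3 rotation matrix whose columns are the frame's x, y, z axes.
In Python, from plant import ctrl, cams, order gives the robot as it stands.
- The arm moves only by the tool play_rows, never from a script. Its argument "series" is a list of rows, each a list of 7 numbers: the shift along the tool's x, y, z in cm, then the turn, a rotation vector about the tool's x, y, z in rad, then the opening, from 0 (shut) to 1 (fully open). In form: [[x, y, z, rx, ry, rz, gripper], ...]. A call has 1 to 20 rows; each row shifts and turns the pose as measured when the row begins, along the tool's axes as they then stand; what a row does not reach is not made up. A row lasts 1/12 s, in which the tool goes at most 41.7 mm and 7.16 degrees, less where a joint would pass 70% of its speed; a pose out of reach is approached as far as the arm can. A call with a gripper value outside its range is refused whole. The fingers move at their own pace and stop on an object; the grip force is fixed at half the most. Time passes only in rows, so rows that do not move let the fingers close. It gives the time, the measured TCP pose, the force and the opening at its end, in the units of the state.
- ctrl.read_state(): the state, without advancing time (a new reading comes with each control period).
- cams.capture(name): name is "scene" or "top" or "wrist"; returns a dict with "image" (384x512x3 uint8, blue, green, red), "fx", "fy", "cx", "cy" (pixels), "R" (3x3) and "t" (3): a world point X has camera coordinates R X + t. Camera axes: x right, y down, z forward; pixel columns grow to the right and rows downward; lengths in m; the calibration is good to about 2 mm. The wrist camera is an equidistant fisheye: a pixel r from the principal point sees the ray r / f radians off the axis. A picture is of the moment at which its call begins. There is no depth.
- order.hand_in(): hands the job in, once; it reports no verdict.
Trained networks look in the newest picture that a camera, given by its name, has taken for a name from the list of things; names that differ only in an ending like _2 or _b are one class to them, and where a whole thing is asked for, a point or a joint stands for the part that bears it (a point fixed in the world has none). Each returns a list of dicts, best first, with "score" (0 to 1); they miss things now and then, are a little off and sometimes report something else, mostly with a low value. They report only what shows in the picture. A call takes as long as a camera call. They do not tell look-alikes from the thing itself.
- cams.masks_of(name, camera): "pixels" (384x512 bool, what is visible of it) and "extent" ([left, top, right, bottom] in pixels, round what is visible of it).
The state is a dict: "t": time; "joints": joint angles; "dq": joint speeds; "tau": joint torques, N m; "tcp_pos": TCP position; "orientation": TCP orientation; "contact_force": force on the tool from outside, world axes, zero at the start; "ft_torque": the same for the moment, N m; "width": finger opening in m.
Only numpy, scipy, OpenCV 4.12 (cv2) and the standard library are available. Lean on these libraries where they do the work, as an engineer would, in place of code of your own. Each camera call takes 0.05 s, during which the arm holds its last target.

## Working session

There is one attempt and no reset: what is moved stays moved. The work goes in short steps, Python scripts to look and compute and a tool call to move; the robot and the scene stay as the last step left them, time stands still between calls to the robot, and variables do not carry over. Pictures are saved under pics/ and viewed, and the job is handed in when it is done.

Besides the shell and the picture viewer there is one more tool, called after "Emit:" as name(argument=value, ...) on one line, values as JSON. play_rows: Moves the arm, as the interface text tells. Its arguments: {"type":"object","properties":{"series":{"type":"array","items":{"type":"array","items":{"type":"number"}}}},"required":["series"]}

```bash
ls; mkdir -p pics; python3 - <<'E'
from plant import ctrl,cams,order
import cv2
s=ctrl.read_state();print(s)
for c in ["scene","top","wrist"]:
    d=cams.capture(c);cv2.imwrite(f"pics/{c}0.png",d["image"])
    print(c,d["fx"],d["fy"],d["cx"],d["cy"],d["R"],d["t"])
    for n in ["box","cover_centre","rack","tool_grip","tray","glue","varnish","hammer"]:
        print(n,[(round(m["score"],2),m["extent"]) for m in cams.masks_of(n,c)])
E
```

```text
pics
{'t': 0.0, 'joints': array([74.77689245, 18.43850498, -4.01456146, 83.17562423,  1.29650302,
       78.54276641, -3.25938221]), 'dq': array([-0.05762508,  0.01829962, -0.0012879 ,  0.06405761,  0.01237882,
        0.00113054, -0.00335746]), 'tau': array([-3.97588319e-04, -4.91284060e+01, -4.04124185e-01, -3.12527490e+01,
       -6.39976398e-02,  4.36710881e-02,  1.99200526e-04]), 'tcp_pos': array([ 0.1792841 , -0.62421879,  0.23546135]), 'orientation': array([[ 9.61103361e-01,  2.76188134e-01, -6.66919618e-04],
       [ 2.76188907e-01, -9.61101619e-01,  1.83439078e-03],
       [-1.34340559e-04, -1.94723494e-03, -9.99998095e-01]]), 'contact_force': array([0.67270828, 0.48796721, 0.55649752]), 'ft_torque': array([0.03266518, 0.01304952, 0.02686173]), 'width': 0.08728417973099827}
scene 494.0807944453384 494.0807944453384 255.50582882043327 193.88123425091007 [[ 0.86007206  0.51000752 -0.01297631]
 [ 0.30817997 -0.53964572 -0.78345874]
 [-0.40657246  0.66983193 -0.62130831]] [-0.55064295 -0.10316448  1.43947574]
box [(0.7, [175.8, 180.1, 256.1, 261.5]), (0.69, [104.1, 229.7, 125.9,
[... 735 characters left out ...]
6, [261.4, 204.2, 307.5, 236.5])]
rack [(0.61, [339.3, 231.0, 391.8, 280.1])]
tool_grip [(0.52, [364.4, 248.3, 381.8, 262.9]), (0.45, [327.6, 210.1, 343.0, 218.9])]
tray [(0.89, [108.7, 204.5, 195.4, 272.2])]
glue [(0.54, [204.0, 148.0, 222.3, 168.1]), (0.34, [249.9, 199.9, 314.0, 243.3])]
varnish [(0.59, [257.4, 142.9, 273.9, 166.9])]
hammer []
wrist 297.3186396354542 297.3186396354542 249.89991138093956 189.83063483976045 [[ 2.76097887e-01 -9.61129400e-01 -4.82316382e-04]
 [-9.25386718e-01 -2.65965813e-01  2.70040011e-01]
 [-2.59671674e-01 -7.41111474e-02 -9.62848981e-01]] [-0.64942848 -0.03361784  0.39053549]
box []
cover_centre []
rack []
tool_grip []
tray []
glue []
varnish []
hammer []
```

```bash
python3 - <<'E'
import cv2
a=cv2.imread("pics/scene0.png")[110:340,70:340];cv2.imwrite("pics/s0c.png",cv2.resize(a,None,fx=2.6,fy=2.6,interpolation=cv2.INTER_CUBIC))
a=cv2.imread("pics/top0.png")[130:290,90:410];cv2.imwrite("pics/t0c.png",cv2.resize(a,None,fx=2.5,fy=2.5,interpolation=cv2.INTER_CUBIC))
E
```

```text
(no output)
```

View pics/s0c.png

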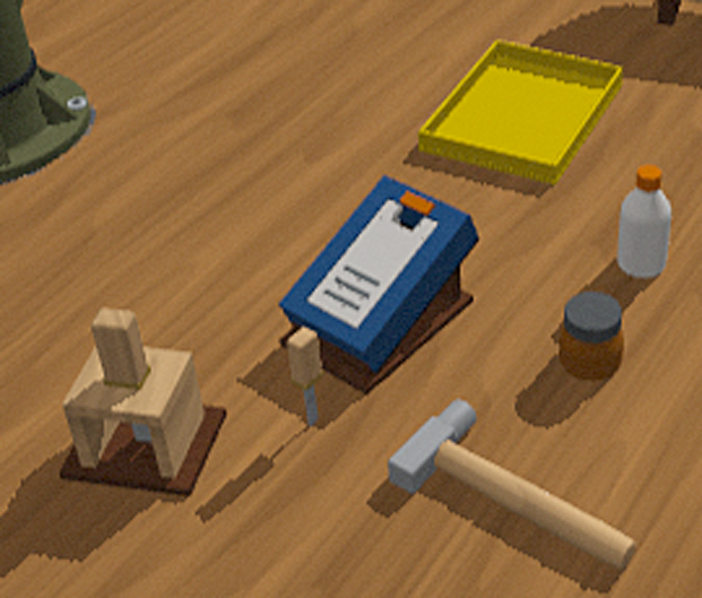

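View pics/t0c.png

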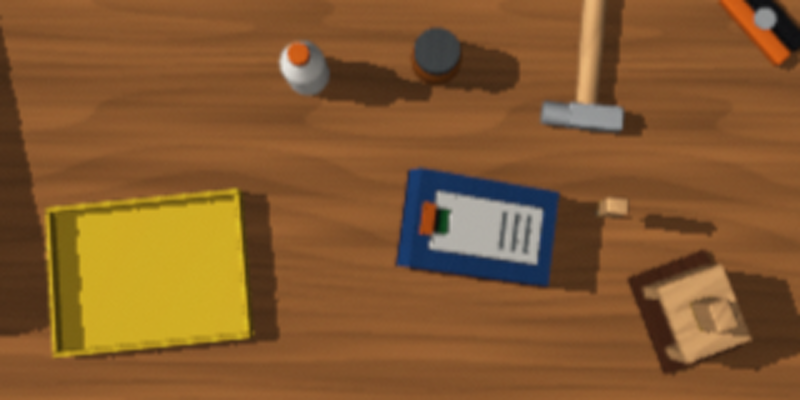

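View pics/top0.png

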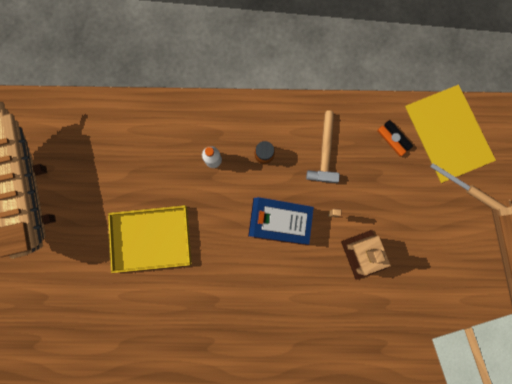

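Candidates for the tool: the large handle in the rack (scene px ~(115,252), top ~(373,255)) and a small one standing on the bench (scene ~(186,256), top ~(335,213)). The rack one fits, because it stands in the slot and is larger. The small one is the look-alike. The tray is the open walled one at top (150,240), not the flat yellow sheet at (450,130).

```bash
cat > h.py <<'E'
import numpy as np, cv2
from plant import ctrl,cams,order
from scipy.optimize import least_squares
from scipy.spatial.transform import Rotation as Rot
def cap(c,name=None):
    d=cams.capture(c); d["name"]=c
    if name: cv2.imwrite(f"pics/{name}.png",d["image"])
    np.savez(f"{name or c}.npz",**d)
    return d
def load(name):
    z=np.load(f"{name}.npz"); return {k:(z[k].item() if z[k].ndim==0 else z[k]) for k in z}
def proj(d,X):
    X=np.atleast_2d(X); c=X@np.asarray(d["R"]).T+d["t"]
    if d["name"]=="wrist":
        r=np.hypot(c[:,0],c[:,1])+1e-12; th=np.arctan2(r,c[:,2])
        return np.c_[d["cx"]+d["fx"]*th*c[:,0]/r, d["cy"]+d["fy"]*th*c[:,1]/r]
    return np.c_[d["cx"]+d["fx"]*c[:,0]/c[:,2], d["cy"]+d["fy"]*c[:,1]/c[:,2]]
def onplane(d,uv,z):
    uv=np.asarray(uv,float)
    x=(uv[0]-d["cx"])/d["fx"];y=(uv[1]-d["cy"])/d["fy"]
    if d["name"]=="wrist":
        th=np.hypot(x,y);ray=np.array([np.sin(th)*x/th,np.sin(th)*y/th,np.cos(th)])
    else: ray=np.array([x,y,1.])
    R=np.asarray(d["R"]);C=-R.T@d["t"];r=R.T@ray
    return C+r*(z-C[2])/r[2]
def pose(p,X):  # p=x,y,yaw
    c,s=np.cos(p[2]),np.sin(p[2]); X=np.atleast_2d(X)
    return np.c_[p[0]+c*X[:,0]-s*X[:,1],p[1]+s*X[:,0]+c*X[:,1],X[:,2]]
def fit(obs,p0):  # obs list of (d, X(n,3), uv(n,2))
    f=lambda p:np.concatenate([(proj(d,pose(p,X))-uv).ravel() for d,X,uv in obs])
    r=least_squares(f,p0,loss='soft_l1'); return r.x,np.sqrt(np.mean(f(r.x)**2)),f(r.x)
def st():
    s=ctrl.read_state();print("t",round(s["t"],2),"tcp",s["tcp_pos"].round(4),"\nR",s["orientation"].round(3).tolist(),"j",s["joints"].round(1),"F",s["contact_force"].round(1),"w",round(s["width"],4));return s
def UN(x,U,N):
    a=np.deg2rad(20);return [x,U*np.cos(a)-N*np.sin(a),.075+U*np.sin(a)+N*np.cos(a)]
def delta(s,p,R):  # shift in cm (tool axes) and rotvec (rad) to reach world pose
    R0=s["orientation"];return (R0.T@(np.asarray(p)-s["tcp_pos"])*100).round(2),Rot.from_matrix(R0.T@R).as_rotvec().round(3)
E
python3 - <<'E'
from h import *
d=cap("top","top1");w=cap("wrist","w1")
s=ctrl.read_state()
R=np.asarray(w["R"]);C=-R.T@w["t"];print("cam in tool",s["orientation"].T@(C-s["tcp_pos"]), (s["orientation"].T@R.T).round(3))
for n,uv,z in [("rack",(370,256),.08),("tool",(374,254),.145),("small",(336,213),.09),("boxmid",(283,221),.075),("bar",(264,218),.1),("tray",(150,240),.02),("glue",(211,157),.1),("jar",(264,151),.06)]:
    print(n,onplane(d,uv,z).round(3))
E
```

```text
cam in tool [ 0.0730921  -0.00039546 -0.14820443] [[-0.    -0.963 -0.27 ]
 [ 1.     0.    -0.001]
 [ 0.001 -0.27   0.963]]
rack [ 0.474 -0.264  0.08 ]
tool [ 0.48  -0.256  0.145]
small [ 0.581 -0.178  0.09 ]
boxmid [ 0.56  -0.044  0.075]
bar [0.565 0.005 0.1  ]
tray [0.507 0.309 0.02 ]
glue [0.72  0.143 0.1  ]
jar [0.746 0.006 0.06 ]
```

Emit:
play_rows(series=[[0,0,-3,0,0,0,1],[3,-2.1,-0.8,0,0,0,1],[3,-2.1,-0.8,0,0,0,1],[3,-2.1,-0.8,0,0,0,1],[3,-2.1,-0.8,0,0,0,1],[3,-2.1,-0.8,0,0,0,1],[3,-2.1,-0.8,0,0,0,1],[3,-2.1,-0.8,0,0,0,1],[3,-2.1,-0.8,0,0,0,1],[3,-2.1,-0.8,0,0,0,1],[3,-2.1,-0.8,0,0,0,1],[0,0,0,0,0,0,1],[0,0,0,0,0,0,1]])

```text
t: 2.53
tcp_pos: [0.4187, -0.3279, 0.3506]
orientation: [[0.963, 0.271, 0.001], [0.271, -0.963, -0.002], [0.0, 0.002, -1.0]]
contact_force: [-0.4, -0.7, -1.0]
width: 0.0872
```

```bash
python3 - <<'E'
from h import *
s=st(); d=cap("wrist","w2")
cv2.imwrite("pics/w2b.png",cv2.resize(d["image"],(800,600),interpolation=cv2.INTER_CUBIC))
E
```

```text
t 2.53 tcp [ 0.4187 -0.3279  0.3506] 
R [[0.963, 0.271, 0.001], [0.271, -0.963, -0.002], [0.0, 0.002, -1.0]] j [ 53.6   2.9 -19.2  88.5   1.   88.6 -39.8] F [-0.4 -0.7 -1. ] w 0.0872
```

View pics/w2b.png

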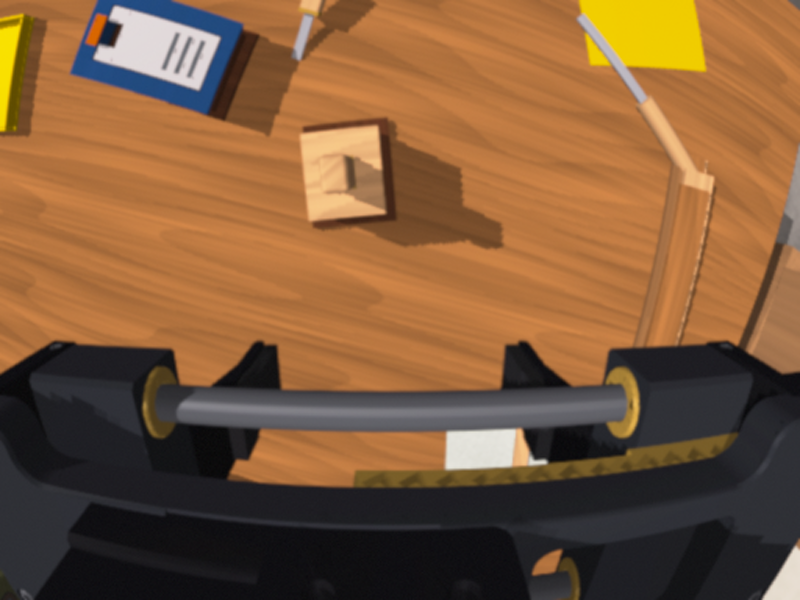

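```bash
python3 - <<'E'
from h import *
d=load("w2")
a=d["image"][60:160,170:280];cv2.imwrite("pics/w2rack.png",cv2.resize(a,None,fx=6,fy=6,interpolation=cv2.INTER_CUBIC))
a=d["image"][0:90,30:250];cv2.imwrite("pics/w2box.png",cv2.resize(a,None,fx=3.6,fy=3.6,interpolation=cv2.INTER_CUBIC))
E
```

```text
(no output)
```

View pics/w2rack.png

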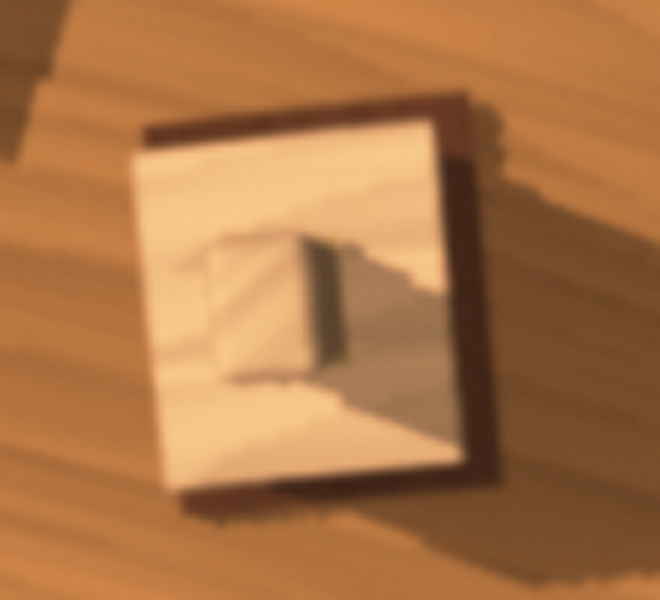

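View pics/w2box.png

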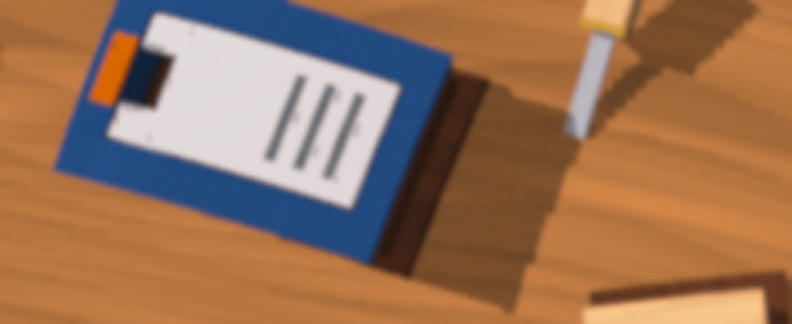

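```bash
python3 - <<'E'
from h import *
d=load("w2")
c=lambda L,o,s:(np.array(L,float)+.5)/s-.5+np.array(o)
uv=c([(135,155),(434,122),(464,462),(170,490)],(170,60),6)
X=np.array([[55,45,80],[55,-45,80],[-55,-45,80],[-55,45,80]])/1000
uvh=c([(208,238),(298,235),(316,374),(228,382)],(170,60),6)
Xh=np.array([[15,11,145],[15,-11,145],[-15,-11,145],[-15,11,145]])/1000
for o in ([(d,X,uv)],[(d,Xh,uvh)],[(d,X,uv),(d,Xh,uvh)]):
    p,e,r=fit(o,[.48,-.26,.3]);print("rack",p.round(4),np.degrees(p[2]).round(1),e.round(2),r.round(1))
# box
uv=c([(152,12),(400,86),(353,209),(106,136),(112,32),(90,100),(452,58),(370,264),(55,170)],(30,0),3.6)
X=np.array([UN(.029,.06,0),UN(.029,-.06,0),UN(-.029,-.06,0),UN(-.029,.06,0),UN(.016,.0735,.004),UN(-.016,.0735,.004),[.05,-.08,.075-.08*np.tan(np.pi/9)],[-.05,-.08,.075-.08*np.tan(np.pi/9)],[-.05,.08,.075+.08*np.tan(np.pi/9)]])
p,e,r=fit([(d,X,uv)],[.56,-.04,-.1]);print("box",p.round(4),np.degrees(p[2]).round(1),e.round(2),r.reshape(-1,2).round(1).tolist())
E
```

```text
rack [ 0.4736 -0.2676  0.4879] 28.0 9.61 [-12.2  -3.4   0.3 -13.2  11.9   6.   -0.4  15. ]
rack [ 0.4753 -0.2667  0.3477] 19.9 1.43 [-1.3 -0.1  2.1 -1.5  1.2  0.4 -2.4  0.7]
rack [ 0.4753 -0.2668  0.4711] 27.0 6.75 [-11.9  -5.3   0.8 -14.1  11.2   5.4  -1.4  13.4  -2.5   1.3   0.6  -2.3
   2.7  -0.9  -0.6   1.6]
box [ 0.5588 -0.0463 -0.1104] -6.3 1.8 [[0.3, 0.2], [-0.5, -0.6], [-1.1, -0.8], [-0.1, 0.0], [0.4, -0.0], [-0.8, 0.1], [4.8, 0.2], [4.3, 1.1], [-3.5, -0.2]]
```

```bash
python3 - <<'E'
from h import *
d=load("w2")
c=lambda L,o,s:(np.array(L,float)+.5)/s-.5+np.array(o)
sg=np.array([[1,1],[1,-1],[-1,-1],[-1,1]])
for L,z in (([(135,155),(434,122),(464,462),(170,490)],.08),([(208,238),(298,235),(316,374),(228,382)],.145),([(145,128),(468,95),(498,485),(185,510)],0.0),([(145,128),(468,95),(498,485),(185,510)],0.005)):
    uv=c(L,(170,60),6)
    P=np.array([onplane(d,u,z) for u in uv])[:,:2]
    print(z,P.mean(0).round(4),"sides",[np.linalg.norm(P[i]-P[(i+1)%4]).round(4) for i in range(4)],"yaw",[np.degrees(np.arctan2(*(P[0]-P[3])[::-1])).round(1),np.degrees(np.arctan2(*(P[1]-P[2])[::-1])).round(1)])
uv=c([(152,12),(400,86),(353,209),(106,136),(112,32),(90,100)],(30,0),3.6)
X=np.array([UN(.029,.06,0),UN(.029,-.06,0),UN(-.029,-.06,0),UN(-.029,.06,0),UN(.016,.0735,.004),UN(-.016,.0735,.004)])
p,e,r=fit([(d,X,uv)],[.56,-.04,-.1]);print("box",p.round(4),np.degrees(p[2]).round(1),e.round(2))
print(onplane(d,c([(612,30)],(30,0),3.6)[0],0.06))
E
```

```text
0.08 [ 0.475  -0.2676] sides [np.float64(0.0702), np.float64(0.0804), np.float64(0.0701), np.float64(0.0803)] yaw [np.float64(20.7), np.float64(20.6)]
0.145 [ 0.4752 -0.2668] sides [np.float64(0.0179), np.float64(0.0279), np.float64(0.0176), np.float64(0.0291)] yaw [np.float64(22.8), np.float64(22.5)]
0.0 [ 0.4749 -0.2661] sides [np.float64(0.09), np.float64(0.1098), np.float64(0.0888), np.float64(0.1091)] yaw [np.float64(20.7), np.float64(20.1)]
0.005 [ 0.475  -0.2665] sides [np.float64(0.0891), np.float64(0.1087), np.float64(0.0879), np.float64(0.108)] yaw [np.float64(20.7), np.float64(20.1)]
box [ 0.5585 -0.0471 -0.1139] -6.5 0.46
[ 0.62001068 -0.19364446  0.06      ]
```

```bash
cat >> h.py <<'E'
def down(yaw):
    c,s_=np.cos(yaw),np.sin(yaw);return np.array([[c,s_,0],[s_,-c,0],[0,0,-1.]])
RACK=np.array([.475,-.2672,np.deg2rad(20.6)])
BOX=np.array([.5585,-.0471,np.deg2rad(-6.5)])
E
python3 - <<'E'
from h import *
s=st();print(delta(s,[.475,-.2672,.25],down(RACK[2])))
E
```

```text
t 2.58 tcp [ 0.4195 -0.3269  0.3508] 
R [[0.962, 0.272, 0.002], [0.272, -0.962, -0.001], [0.002, 0.001, -1.0]] j [ 53.6   2.9 -19.3  88.5   0.9  88.6 -39.8] F [1.3 1.7 0.1] w 0.087
(array([ 6.94, -4.24, 10.09]), array([ 0.001, -0.002, -0.084]))
```

Emit:
play_rows(series=[[1.8,-1.1,2.5,0,0,-0.021,1],[1.8,-1.1,2.5,0,0,-0.021,1],[1.8,-1.1,2.5,0,0,-0.021,1],[1.6,-1.0,2.5,0,0,-0.021,1],[0,0,0,0,0,0,1],[0,0,0,0,0,0,1]])

```text
t: 3.08
tcp_pos: [0.4714, -0.2719, 0.2476]
orientation: [[0.94, 0.342, 0.003], [0.342, -0.94, -0.006], [0.001, 0.007, -1.0]]
contact_force: [0.3, -0.2, 0.0]
width: 0.0866
```

```bash
python3 - <<'E'
from h import *
s=st();print(delta(s,[.475,-.2672,.107],down(RACK[2])))
d=cap("wrist","w3")
cv2.imwrite("pics/w3b.png",cv2.resize(d["image"],(800,600),interpolation=cv2.INTER_CUBIC))
print(proj(d,pose(RACK,np.array([[15,11,145],[15,-11,145],[-15,-11,145],[-15,11,145]])/1000))*800/512)
E
```

```text
t 3.08 tcp [ 0.4714 -0.2719  0.2476] 
R [[0.94, 0.342, 0.003], [0.342, -0.94, -0.006], [0.001, 0.007, -1.0]] j [ 48.9   6.1 -23.4  97.    2.7  77.1 -45. ] F [ 0.3 -0.2  0. ] w 0.0866
(array([ 0.49, -0.41, 14.06]), array([ 0.007, -0.001, -0.01 ]))
[[364.31586055 266.95263775]
 [404.17276138 266.46845368]
 [404.32131248 318.171068  ]
 [365.65478796 318.61723467]]
```

View pics/w3b.png

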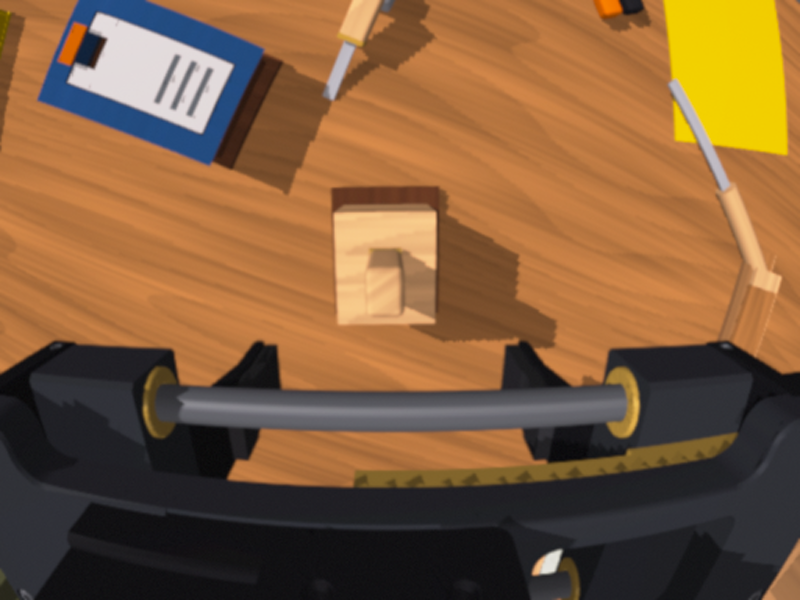

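The handle in the rack at (385,285) matches the predicted outline. Descending.

Emit:
play_rows(series=[[0.25,-0.2,3.5,0.003,0,-0.005,1],[0.25,-0.2,3.5,0.003,0,-0.005,1],[0,0,3.5,0,0,0,1],[0,0,2,0,0,0,1],[0,0,1.3,0,0,0,1],[0,0,0,0,0,0,1]])

```text
t: 3.63
tcp_pos: [0.4747, -0.2817, 0.1135]
orientation: [[0.943, 0.333, 0.012], [0.334, -0.943, -0.012], [0.007, 0.016, -1.0]]
contact_force: [-0.8, -0.4, 0.3]
width: 0.0872
```

```bash
python3 - <<'E'
from h import *
s=st();print(delta(s,[.475,-.2672,.107],down(RACK[2])))
d=cap("wrist","w4")
cv2.imwrite("pics/w4b.png",cv2.resize(d["image"],(800,600),interpolation=cv2.INTER_CUBIC))
E
```

```text
t 3.63 tcp [ 0.4747 -0.2817  0.1135] 
R [[0.943, 0.333, 0.012], [0.334, -0.943, -0.012], [0.007, 0.016, -1.0]] j [ 48.2  12.8 -22.9 105.8   6.   61.6 -47.4] F [-0.8 -0.4  0.3] w 0.0872
(array([ 0.5 , -1.37,  0.63]), array([ 0.016, -0.007, -0.02 ]))
```

View pics/w4b.png

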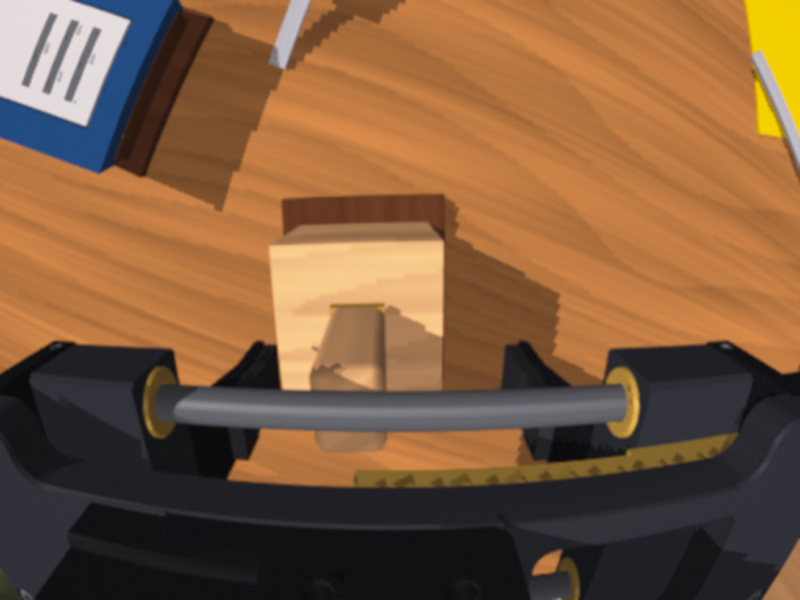

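Emit:
play_rows(series=[[0.2,-0.6,0,0.006,-0.003,-0.01,1],[0.2,-0.6,0.2,0.006,-0.003,-0.01,1],[0.1,-0.2,0.3,0,0,0,1],[0,0,0,0,0,0,1]])

```text
t: 4.02
tcp_pos: [0.4777, -0.2708, 0.1158]
orientation: [[0.937, 0.349, 0.011], [0.349, -0.937, -0.009], [0.007, 0.013, -1.0]]
contact_force: [-1.0, -0.0, 0.3]
width: 0.0869
```

```bash
python3 - <<'E'
from h import *
s=st();print(delta(s,[.475,-.2672,.107],down(RACK[2])))
E
```

```text
t 4.02 tcp [ 0.4777 -0.2708  0.1158] 
R [[0.937, 0.349, 0.011], [0.349, -0.937, -0.009], [0.007, 0.013, -1.0]] j [ 47.7  12.4 -23.5 105.9   5.8  62.  -47.5] F [-1.  -0.   0.3] w 0.0869
(array([-0.14, -0.44,  0.88]), array([ 0.013, -0.007, -0.003]))
```

Emit:
play_rows(series=[[-0.1,-0.4,0.8,0.012,-0.007,0,1],[0,0,0.3,0,0,0,1],[0,0,0,0,0,0,1],[0,0,0,0,0,0,1]])

```text
t: 4.35
tcp_pos: [0.4768, -0.2671, 0.1058]
orientation: [[0.937, 0.35, 0.002], [0.35, -0.937, -0.002], [0.001, 0.003, -1.0]]
contact_force: [0.5, 0.6, -0.7]
width: 0.0872
```

```bash
python3 - <<'E'
from h import *
s=st();print(delta(s,[.475,-.2672,.107],down(RACK[2])))
d=cap("top")
s=st();print(delta(s,[.475,-.2672,.107],down(RACK[2])))
E
```

```text
t 4.35 tcp [ 0.4768 -0.2671  0.1058] 
R [[0.937, 0.35, 0.002], [0.35, -0.937, -0.002], [0.001, 0.003, -1.0]] j [ 47.5  13.2 -23.5 106.3   6.   61.5 -47.8] F [ 0.5  0.6 -0.7] w 0.0872
(array([-0.17, -0.06, -0.12]), array([ 0.003, -0.001, -0.002]))
t 4.4 tcp [ 0.4767 -0.2672  0.1058] 
R [[0.937, 0.35, 0.002], [0.35, -0.937, -0.002], [0.001, 0.003, -1.0]] j [ 47.5  13.2 -23.5 106.3   6.   61.5 -47.8] F [-0.1 -0.4 -0.4] w 0.0872
(array([-0.16, -0.06, -0.12]), array([ 0.003, -0.001, -0.002]))
```

Good. Close.

Emit:
play_rows(series=[[0,0,-0.1,0,0,0,0],[0,0,0,0,0,0,0],[0,0,0,0,0,0,0],[0,0,0,0,0,0,0],[0,0,0,0,0,0,0],[0,0,0,0,0,0,0],[0,0,0,0,0,0,0],[0,0,0,0,0,0,0],[0,0,0,0,0,0,0],[0,0,0,0,0,0,0]])

```text
t: 5.23
tcp_pos: [0.4768, -0.2676, 0.1072]
orientation: [[0.937, 0.35, 0.002], [0.35, -0.937, -0.002], [0.001, 0.003, -1.0]]
contact_force: [-0.0, 0.2, -0.2]
width: 0.0283
```

```bash
python3 - <<'E'
from h import *
s=st()
E
```

```text
t 5.23 tcp [ 0.4768 -0.2676  0.1072] 
R [[0.937, 0.35, 0.002], [0.35, -0.937, -0.002], [0.001, 0.003, -1.0]] j [ 47.5  13.2 -23.5 106.2   6.   61.7 -47.8] F [-0.   0.2 -0.2] w 0.0283
```

Emit:
play_rows(series=[[0,0,0,0,0,0,0],[0,0,0,0,0,0,0],[0,0,0,0,0,0,0]])

```text
t: 5.48
tcp_pos: [0.4768, -0.2676, 0.1071]
orientation: [[0.937, 0.35, 0.002], [0.35, -0.937, -0.002], [0.001, 0.003, -1.0]]
contact_force: [0.9, 0.8, -0.0]
width: 0.0215
```

```bash
python3 - <<'E'
from h import *
s=st(); d=cap("wrist","w5")
cv2.imwrite("pics/w5b.png",cv2.resize(d["image"],(800,600),interpolation=cv2.INTER_CUBIC))
E
```

```text
t 5.48 tcp [ 0.4768 -0.2676  0.1071] 
R [[0.937, 0.35, 0.002], [0.35, -0.937, -0.002], [0.001, 0.003, -1.0]] j [ 47.5  13.2 -23.5 106.2   6.   61.7 -47.8] F [ 0.9  0.8 -0. ] w 0.0215
```

View pics/w5b.png

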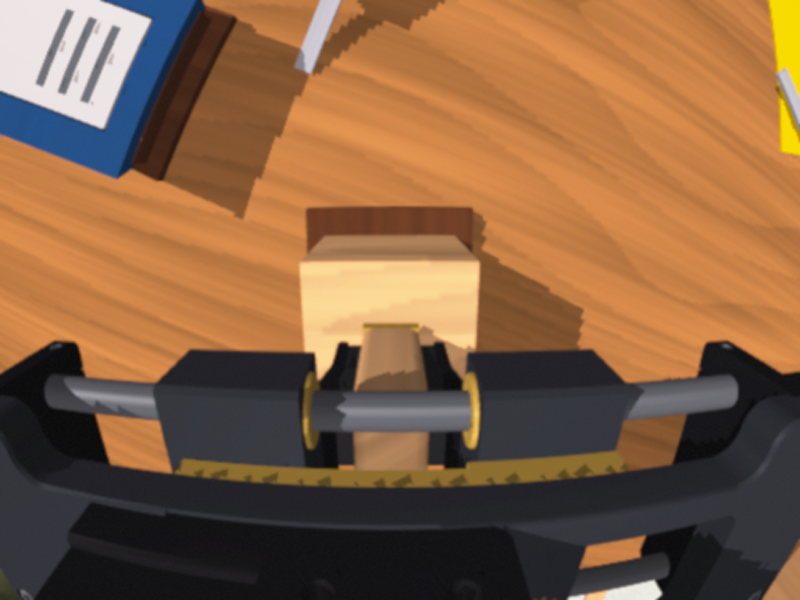

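Emit:
play_rows(series=[[0,0,-1,0,0,0,0],[0,0,-1,0,0,0,0],[0,0,-1,0,0,0,0],[0,0,-1,0,0,0,0]])

```text
t: 5.87
tcp_pos: [0.4747, -0.2664, 0.1477]
orientation: [[0.937, 0.35, -0.003], [0.35, -0.937, 0.001], [-0.002, -0.002, -1.0]]
contact_force: [0.7, 0.0, -0.5]
width: 0.022
```

Emit:
play_rows(series=[[0.1,0,-1.2,0,0,0,0],[0.1,0,-1.2,0,0,0,0],[0,0,-1.2,0,0,0,0],[0,0,-1.2,0,0,0,0],[0,0,-2,0,0,0,0],[0,0,-3,0,0,0,0],[0,0,-3,0,0,0,0],[0,0,-2,0,0,0,0],[0,0,0,0,0,0,0]])

```text
t: 6.62
tcp_pos: [0.4774, -0.2651, 0.3147]
orientation: [[0.936, 0.351, 0.006], [0.351, -0.936, -0.005], [0.004, 0.007, -1.0]]
contact_force: [0.8, -0.5, -1.0]
width: 0.0214
```

```bash
cat >> h.py <<'E'
TIPZ=.0991; TIPX=-.0015
def lev(al,g,s):
    """blade centre line alpha deg below -U, gap g mm over bar edge, tip s mm beyond foot -> TCP pos,R world, tip U,N"""
    a=np.deg2rad(al);d=np.array([-np.cos(a),-np.sin(a)]);n=np.array([-np.sin(a),np.cos(a)])
    tip=np.array([61.5,4])+(1.5+g)*n+s*d
    return tipose(al,tip)
def tipose(al,tip):
    b=np.deg2rad(al+20)
    z=np.array([0,-np.cos(b),-np.sin(b)]);x=np.array([1.,0,0]);R=np.c_[x,np.cross(z,x),z]
    T=np.array(UN(0,tip[0]/1000,tip[1]/1000))
    p=T-R@[TIPX,0,TIPZ]
    c,s_=np.cos(BOX[2]),np.sin(BOX[2]);Y=np.array([[c,-s_,0],[s_,c,0],[0,0,1]])
    return pose(BOX,p)[0],Y@R,tip
def tipnow(s):
    T=s["tcp_pos"]+s["orientation"]@[TIPX,0,TIPZ]
    c,s_=np.cos(BOX[2]),np.sin(BOX[2]);Y=np.array([[c,-s_,0],[s_,c,0],[0,0,1]])
    b=Y.T@(T-[BOX[0],BOX[1],.075]); z=Y.T@s["orientation"][:,2]
    a=np.deg2rad(20);U=b[1]*np.cos(a)+b[2]*np.sin(a);N=-b[1]*np.sin(a)+b[2]*np.cos(a)
    al=np.degrees(np.arctan2(-z[2],-z[1]))-20
    ar=np.deg2rad(al);n=np.array([-np.sin(ar),np.cos(ar)])
    print("tip x,U,N mm",(np.array([b[0],U,N])*1000).round(1),"alpha",al.round(1),"zx",z[0].round(3),"bar gap",((np.array([U*1000-61.5,N*1000-4])@n)-1.5).round(2),"plate gap",((np.array([42-U*1000,-5-N*1000])@n)-1.5).round(2))
E
python3 - <<'E'
from h import *
s=st();tipnow(s)
for al,tip in ((60,(55,70)),(60,(55,40))):
    p,R,t=tipose(al,tip);print(p.round(4),t,delta(s,p,R))
E
```

```text
t 6.62 tcp [ 0.4774 -0.2651  0.3147] 
R [[0.936, 0.351, 0.006], [0.351, -0.936, -0.005], [0.004, 0.007, -1.0]] j [ 48.5   5.  -23.8  90.6   2.1  84.5 -44.9] F [ 0.8 -0.5 -1. ] w 0.0214
tip x,U,N mm [ -56.7 -165.1  209.7] alpha 69.8 zx 0.006 bar gap 282.26 plate gap -270.08
[ 0.5651 -0.0026  0.2572] (55, 70) (array([ 17.4 , -21.54,   5.68]), array([-0.166, -0.046,  0.47 ]))
[0.5662 0.0076 0.229 ] (55, 40) (array([ 17.86, -22.47,   8.49]), array([-0.166, -0.046,  0.47 ]))
```

Emit:
play_rows(series=[[1.9,-2.4,0,0,0,0,0],[1.9,-2.4,0,0,0,0,0],[1.9,-2.4,0,0,0,0,0],[1.9,-2.4,0,0,0,0,0],[1.9,-2.4,0,0,0,0,0],[1.9,-2.4,0,0,0,0,0],[1.9,-2.4,0,0,0,0,0],[1.9,-2.4,0,0,0,0,0],[1.9,-2.4,0,0,0,0,0],[0,0,0,-0.03,-0.01,0.09,0],[0,0,0,-0.03,-0.01,0.09,0],[0,0,0,-0.03,-0.01,0.09,0],[0,0,0,-0.03,-0.01,0.09,0],[0,0,0,-0.03,-0.01,0.09,0],[0,0,0,0,0,0,0]])

```text
t: 7.87
tcp_pos: [0.5613, 0.0095, 0.313]
orientation: [[0.993, -0.115, -0.026], [-0.117, -0.979, -0.168], [-0.006, 0.17, -0.985]]
contact_force: [0.9, 1.0, -1.9]
width: 0.0215
```

```bash
python3 - <<'E'
from h import *
s=st();tipnow(s)
for al,tip in ((60,(55,70)),(60,(52,30))):
    p,R,t=tipose(al,tip);print(p.round(4),t,delta(s,p,R))
E
```

```text
t 7.87 tcp [0.5613 0.0095 0.313 ] 
R [[0.993, -0.115, -0.026], [-0.117, -0.979, -0.168], [-0.006, 0.17, -0.985]] j [  22.3   10.5  -36.5   86.7   15.2   88.7 -111.5] F [ 0.9  1.  -1.9] w 0.0215
tip x,U,N mm [ -5.7  85.3 118.3] alpha 60.2 zx -0.007 bar gap 34.58 plate gap -25.12
[ 0.5651 -0.0026  0.2572] (55, 70) (array([0.55, 0.19, 5.69]), array([-0.004,  0.007, -0.003]))
[0.5663 0.0082 0.2186] (52, 30) (array([ 0.57, -1.53,  9.31]), array([-0.004,  0.007, -0.003]))
```

Emit:
play_rows(series=[[0.15,-0.3,1.5,0,0.003,0,0],[0.15,-0.3,1.5,0,0.003,0,0],[0.15,-0.3,1.5,0,0,0,0],[0.1,-0.3,1.5,0,0,0,0],[0,0,1,0,0,0,0],[0,0,0,0,0,0,0],[0,0,0,0,0,0,0]])

```text
t: 8.45
tcp_pos: [0.5658, 0.0088, 0.2389]
orientation: [[0.995, -0.098, -0.018], [-0.1, -0.981, -0.164], [-0.002, 0.165, -0.986]]
contact_force: [1.2, 0.8, -1.0]
width: 0.0217
```

```bash
python3 - <<'E'
from h import *
s=st();tipnow(s)
p,R,t=tipose(60,(52,20));print(p.round(4),t,delta(s,p,R))
d=cap("wrist","w6");cv2.imwrite("pics/w6b.png",cv2.resize(d["image"],(800,600),interpolation=cv2.INTER_CUBIC))
T=s["tcp_pos"]+s["orientation"]@[TIPX,0,TIPZ];print("tip wrist800",proj(d,T)*1.5625)
d=cap("scene","s6");a=d["image"][140:250,160:290];cv2.imwrite("pics/s6b.png",cv2.resize(a,None,fx=5,fy=5,interpolation=cv2.INTER_CUBIC))
print("tip scene crop",(proj(d,T)-[160,140])*5)
E
```

```text
t 8.45 tcp [0.5658 0.0088 0.2389] 
R [[0.995, -0.098, -0.018], [-0.1, -0.981, -0.164], [-0.002, 0.165, -0.986]] j [  22.4   12.4  -36.4   93.1   16.5   80.5 -112.6] F [ 1.2  0.8 -1. ] w 0.0217
tip x,U,N mm [-0.6 60.2 48.5] alpha 60.5 zx 0.0 bar gap 21.51 plate gap -11.97
[0.5667 0.0116 0.2092] (52, 20) (array([ 0.07, -0.77,  2.89]), array([-0.009, -0.   ,  0.013]))
tip wrist800 [[390.79809197 305.40251347]]
tip scene crop [[317.54156578 188.77006179]]
```

View pics/w6b.png

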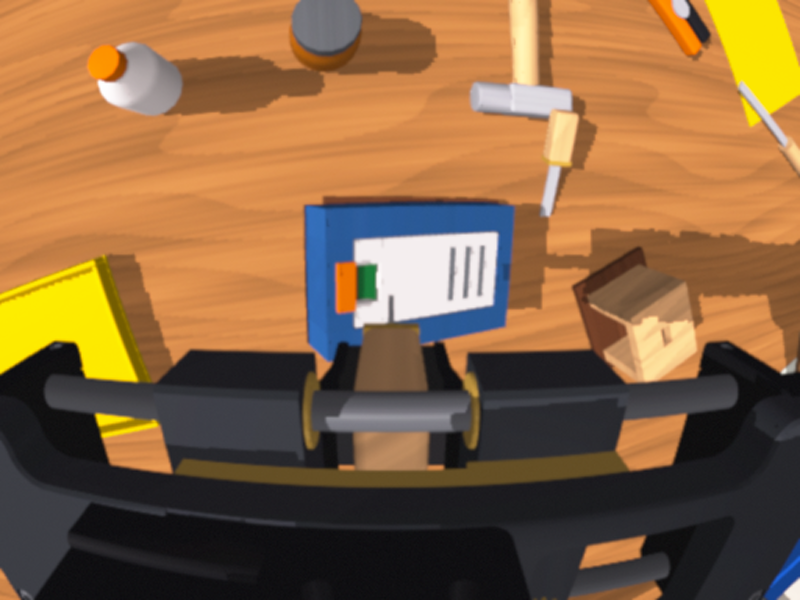

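View pics/s6b.png

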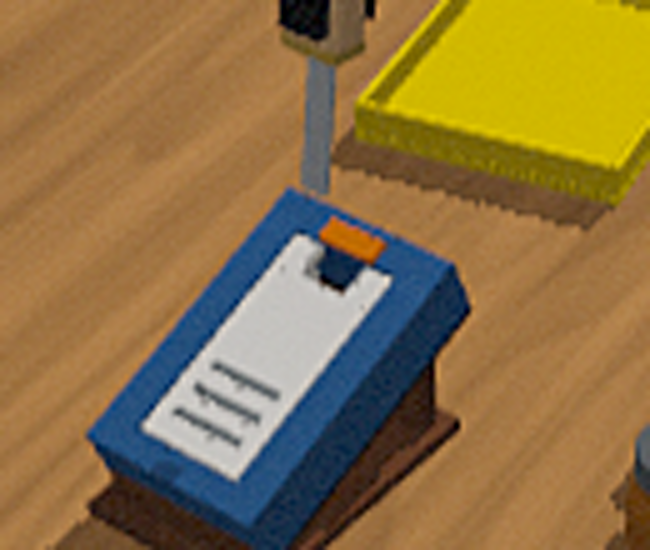

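```bash
python3 - <<'E'
from h import *
d=load("w6")
a=d["image"][125:230,190:335];cv2.imwrite("pics/w6c.png",cv2.resize(a,None,fx=5.5,fy=5.5,interpolation=cv2.INTER_CUBIC))
E
```

```text
(no output)
```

View pics/w6c.png

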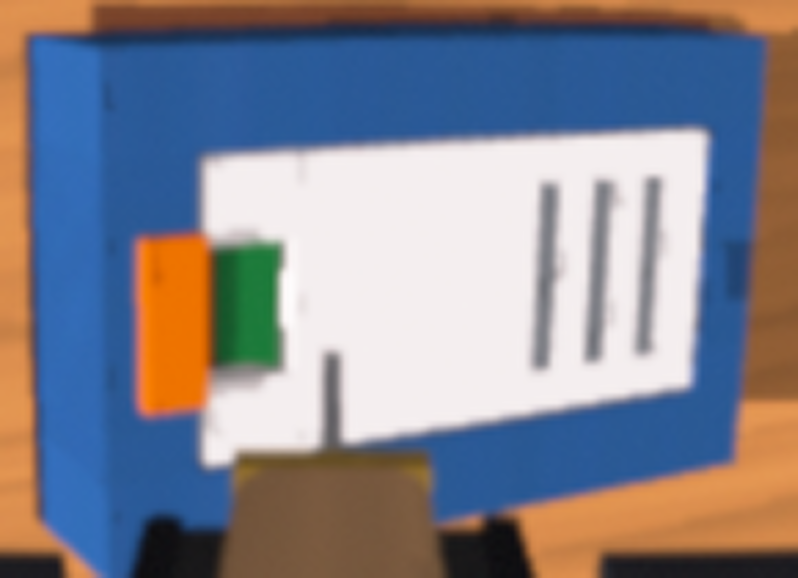

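```bash
python3 - <<'E'
from h import *
d=load("w6");sc=load("s6");w2=load("w2")
c=lambda L,o,s:(np.array(L,float)+.5)/s-.5+np.array(o)
uv=c([(203,158),(708,130),(692,386),(203,466),(138,239),(142,413),(207,236),(208,405)],(190,125),5.5)
X=np.array([UN(.029,.06,0),UN(.029,-.06,0),UN(-.029,-.06,0),UN(-.029,.06,0),UN(.016,.0735,.004),UN(-.016,.0735,.004),UN(.016,.0615,.004),UN(-.016,.0615,.004)])
p,e,r=fit([(d,X,uv)],BOX);print("w6",p.round(4),np.degrees(p[2]).round(1),e.round(2),r.reshape(-1,2).round(1).tolist())
us=c([(392,277),(240,480),(142,430),(298,234),(388,240),(335,217)],(160,140),5)
Xs=X[[0,1,2,3,4,5]]
p,e,r=fit([(sc,Xs,us)],BOX);print("s6",p.round(4),np.degrees(p[2]).round(1),e.round(2),r.reshape(-1,2).round(1).tolist())
u2=c([(152,12),(400,86),(353,209),(106,136),(112,32),(90,100)],(30,0),3.6)
p,e,r=fit([(d,X,uv),(w2,X[:6],u2),(sc,Xs,us)],BOX);print("all",p.round(4),np.degrees(p[2]).round(1),e.round(2))
E
```

```text
w6 [ 0.5588 -0.0471 -0.119 ] -6.8 0.42 [[0.1, 0.1], [-0.5, 0.0], [-0.8, -0.1], [0.2, -0.2], [1.0, 0.1], [0.6, 0.2], [-0.3, -0.4], [-0.5, 0.1]]
s6 [ 0.5591 -0.0497 -0.1042] -6.0 0.27 [[0.4, 0.3], [0.0, -0.1], [0.3, -0.4], [-0.1, -0.1], [-0.3, 0.3], [-0.4, 0.1]]
all [ 0.5587 -0.0473 -0.1169] -6.7 0.54
```

```bash
sed -i 's/^BOX=.*/BOX=np.array([.5588,-.0475,np.deg2rad(-6.7)])/' h.py; python3 - <<'E'
from h import *
s=st();tipnow(s)
for a in ((60,4,-10),(60,4,22)):
    p,R,t=lev(*a);print(p.round(4),t.round(1),delta(s,p,R))
E
```

```text
t 8.55 tcp [0.5662 0.0088 0.2395] 
R [[0.995, -0.099, -0.017], [-0.101, -0.981, -0.164], [-0.001, 0.165, -0.986]] j [  22.4   12.4  -36.4   93.1   16.5   80.5 -112.6] F [ 0.5 -0.  -1.2] w 0.0217
tip x,U,N mm [-0.6 60.8 49. ] alpha 60.5 zx 0.002 bar gap 21.28 plate gap -11.74
[0.5685 0.0218 0.2082] [61.7 15.4] (array([ 0.1 , -1.82,  2.87]), array([-0.009, -0.002,  0.016]))
[0.5678 0.0163 0.1767] [ 45.7 -12.3] (array([ 0.09, -1.79,  6.07]), array([-0.009, -0.002,  0.016]))
```

Emit:
play_rows(series=[[0.05,-0.6,0.7,-0.004,0,0.007,0],[0,-0.6,0.7,-0.004,0,0.007,0],[0,-0.6,0.7,0,0,0,0],[0,0,0.7,0,0,0,0],[0,0,0,0,0,0,0],[0,0,0,0,0,0,0]])

```text
t: 9.05
tcp_pos: [0.5697, 0.0244, 0.2082]
orientation: [[0.993, -0.113, -0.014], [-0.114, -0.979, -0.172], [0.006, 0.172, -0.985]]
contact_force: [-0.1, 0.3, -0.1]
width: 0.0217
```

```bash
python3 - <<'E'
from h import *
s=st();tipnow(s)
for a in ((60,4,-10),(60,4,22)):
    p,R,t=lev(*a);print(p.round(4),t.round(1),delta(s,p,R))
E
```

```text
t 9.05 tcp [0.5697 0.0244 0.2082] 
R [[0.993, -0.113, -0.014], [-0.114, -0.979, -0.172], [0.006, 0.172, -0.985]] j [  20.5   14.3  -36.7   94.9   18.2   77.7 -116.7] F [-0.1  0.3 -0.1] w 0.0217
tip x,U,N mm [ 1.6 64.4 14.4] alpha 60.1 zx 0.007 bar gap 1.19 plate gap 8.23
[0.5685 0.0218 0.2082] [61.7 15.4] (array([-0.09,  0.26,  0.05]), array([-0.002, -0.007,  0.002]))
[0.5678 0.0163 0.1767] [ 45.7 -12.3] (array([-0.11,  0.27,  3.25]), array([-0.002, -0.007,  0.002]))
```

Emit:
play_rows(series=[[-0.05,0.3,0,0,-0.004,0,0],[0,0.1,0.5,0,0,0,0],[0,0,0.5,0,0,0,0],[0,0,0,0,0,0,0],[0,0,0,0,0,0,0]])

```text
t: 9.47
tcp_pos: [0.5687, 0.0174, 0.1984]
orientation: [[0.993, -0.114, -0.018], [-0.115, -0.978, -0.172], [0.002, 0.173, -0.985]]
contact_force: [-0.5, -0.3, -1.6]
width: 0.022
```

```bash
python3 - <<'E'
from h import *
s=st();tipnow(s)
for a in ((60,4,22),):
    p,R,t=lev(*a);print(p.round(4),t.round(1),delta(s,p,R))
d=cap("wrist","w7");T=s["tcp_pos"]+s["orientation"]@[TIPX,0,TIPZ];print("tip ",(proj(d,T)-[190,125])*5.5)
a=d["image"][125:230,190:335];cv2.imwrite("pics/w7c.png",cv2.resize(a,None,fx=5.5,fy=5.5,interpolation=cv2.INTER_CUBIC))
E
```

```text
t 9.47 tcp [0.5687 0.0174 0.1984] 
R [[0.993, -0.114, -0.018], [-0.115, -0.978, -0.172], [0.002, 0.173, -0.985]] j [  20.9   14.6  -36.4   95.7   18.4   76.8 -116.4] F [-0.5 -0.3 -1.6] w 0.022
tip x,U,N mm [ 1.  54.4  7.7] alpha 60.1 zx 0.002 bar gap 6.49 plate gap 2.91
[0.5678 0.0163 0.1767] [ 45.7 -12.3] (array([-0.08, -0.26,  2.16]), array([-0.001, -0.002,  0.001]))
tip  [[330.50263735 387.44734982]]
```

View pics/w7c.png

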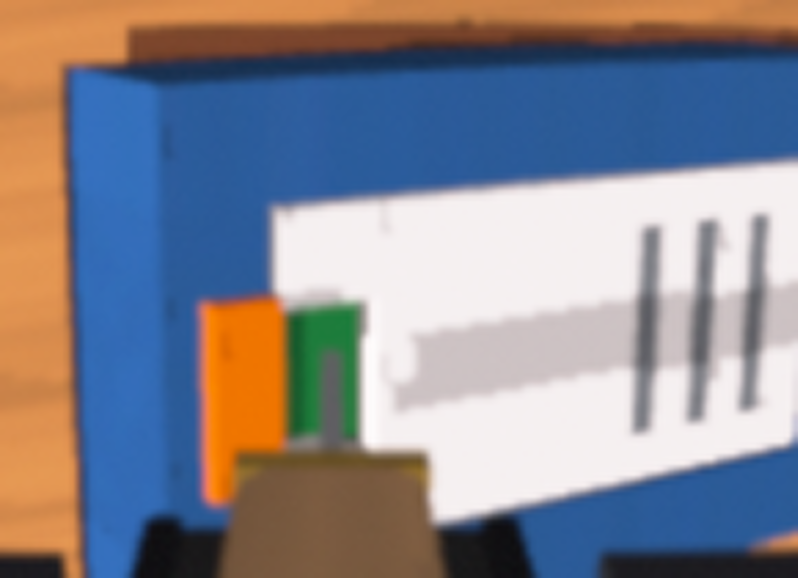

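The blade tip (330,350) is over the green notch, between the bar (285) and the cover edge (360). Insert.

Emit:
play_rows(series=[[-0.05,-0.15,0.5,0,0,0,0],[0,-0.1,0.6,0,0,0,0],[0,0,0.6,0,0,0,0],[0,0,0.3,0,0,0,0],[0,0,0,0,0,0,0]])

```text
t: 9.93
tcp_pos: [0.5681, 0.0163, 0.1764]
orientation: [[0.993, -0.114, -0.017], [-0.116, -0.978, -0.172], [0.003, 0.173, -0.985]]
contact_force: [-0.3, -0.2, -1.0]
width: 0.0217
```

```bash
python3 - <<'E'
from h import *
s=st();tipnow(s)
for a in ((60,4,22),(52,3,28),(44,1.7,32),):
    p,R,t=lev(*a);print(p.round(4),t.round(1),delta(s,p,R))
E
```

```text
t 9.93 tcp [0.5681 0.0163 0.1764] 
R [[0.993, -0.114, -0.017], [-0.116, -0.978, -0.172], [0.003, 0.173, -0.985]] j [  20.8   15.5  -36.2   97.4   19.1   74.5 -117.2] F [-0.3 -0.2 -1. ] w 0.0217
tip x,U,N mm [  0.6  45.8 -12.7] alpha 60.1 zx 0.003 bar gap 3.78 plate gap 5.63
[0.5678 0.0163 0.1767] [ 45.7 -12.3] (array([-0.03,  0.01, -0.03]), array([-0.001, -0.003,  0.001]))
[0.5689 0.0259 0.1688] [ 40.7 -15.3] (array([-0.03, -1.08,  0.58]), array([-0.141, -0.003,  0.   ]))
[0.57   0.0347 0.1615] [ 36.3 -15.9] (array([-0.03, -2.08,  1.15]), array([-0.28 , -0.003,  0.   ]))
```

Emit:
play_rows(series=[[0,-0.27,0.15,-0.035,0,0,0],[0,-0.27,0.15,-0.035,0,0,0],[0,-0.27,0.14,-0.035,0,0,0],[0,-0.27,0.14,-0.035,0,0,0],[0,0,0,0,0,0,0]])

```text
t: 10.35
tcp_pos: [0.5694, 0.0238, 0.1674]
orientation: [[0.993, -0.114, -0.035], [-0.119, -0.942, -0.312], [0.003, 0.314, -0.949]]
contact_force: [1.1, 2.0, -1.3]
width: 0.022
```

```bash
python3 - <<'E'
from h import *
s=st();tipnow(s)
for a in ((52,3,28),(44,1.7,32),(38,1,32)):
    p,R,t=lev(*a);print(p.round(4),t.round(1),delta(s,p,R))
E
```

```text
t 10.35 tcp [0.5694 0.0238 0.1674] 
R [[0.993, -0.114, -0.035], [-0.119, -0.942, -0.312], [0.003, 0.314, -0.949]] j [  14.2   18.8  -35.7   96.3   27.6   78.7 -125.7] F [ 1.1  2.  -1.3] w 0.022
tip x,U,N mm [  0.9  37.9 -15.6] alpha 51.7 zx 0.002 bar gap 4.9 plate gap 1.82
[0.5689 0.0259 0.1688] [ 40.7 -15.3] (array([-0.07, -0.15, -0.2 ]), array([ 0.005, -0.002, -0.004]))
[0.57   0.0347 0.1615] [ 36.3 -15.9] (array([-0.07, -1.22,  0.22]), array([-0.134, -0.002, -0.004]))
[0.5708 0.0416 0.158 ] [ 34.7 -13.7] (array([-0.07, -1.98,  0.33]), array([-0.239, -0.002, -0.004]))
```

```bash
cat > kin.py <<'E'
import numpy as np
from scipy.optimize import least_squares
from scipy.spatial.transform import Rotation as Rot
D=[([74.777,18.438,-4.0146,83.1756,1.2965,78.5428,-3.2594],[.17928,-.62422,.23546],[[.9611,.27619,-.0007],[.27619,-.9611,.0018],[-.0001,-.00195,-1]]),
([53.6,2.9,-19.2,88.5,1.,88.6,-39.8],[.4187,-.3279,.3506],[[.963,.271,.001],[.271,-.963,-.002],[0,.002,-1]]),
([48.9,6.1,-23.4,97.,2.7,77.1,-45.],[.4714,-.2719,.2476],[[.94,.342,.003],[.342,-.94,-.006],[.001,.007,-1]]),
([48.2,12.8,-22.9,105.8,6,61.6,-47.4],[.4747,-.2817,.1135],[[.943,.333,.012],[.334,-.943,-.012],[.007,.016,-1]]),
([22.3,10.5,-36.5,86.7,15.2,88.7,-111.5],[.5613,.0095,.313],[[.993,-.115,-.026],[-.117,-.979,-.168],[-.006,.17,-.985]]),
([20.8,15.5,-36.2,97.4,19.1,74.5,-117.2],[.5681,.0163,.1764],[[.993,-.114,-.017],[-.116,-.978,-.172],[.003,.173,-.985]]),
([14.2,18.8,-35.7,96.3,27.6,78.7,-125.7],[.5694,.0238,.1674],[[.993,-.114,-.035],[-.119,-.942,-.312],[.003,.314,-.949]])]
E
python3 - <<'E'
from kin import *
import itertools
J=np.array([d[0] for d in D]);P=np.array([d[1] for d in D]);RR=np.array([d[2] for d in D])
best=[]
for sg in itertools.product([1,-1],repeat=7):
    e=[]
    for j,R in zip(J*np.array(sg),RR):
        M=Rot.from_euler("ZYZYZYZ",j,degrees=True).as_matrix(); e.append(R@M.T if False else M.T@R)
    m=np.mean(e,0); best.append((np.std(e,0).sum(),sg,m.round(2).tolist()))
best.sort(key=lambda a:a[0])
for b in best[:3]:print(b)
E
```

```text
Traceback (most recent call last):
  File "scipy/spatial/transform/_rotation.pyx", line 1413, in scipy.spatial.transform._rotation.Rotation.from_euler
ValueError: Expected axis specification to be a non-empty string of upto 3 characters, got ZYZYZYZ
```

```bash
cat >> kin.py <<'E'
def chain(j,sg):
    M=[];R=np.eye(3)
    for k,a in enumerate(j):
        R=R@Rot.from_euler("ZYZYZYZ"[k],a*sg[k],degrees=True).as_matrix(); M.append(R)
    return M
E
python3 - <<'E'
from kin import *
import itertools
J=np.array([d[0] for d in D]);P=np.array([d[1] for d in D]);RR=np.array([d[2] for d in D])
best=[]
for sg in itertools.product([1,-1],repeat=7):
    e=[chain(j,sg)[-1].T@R for j,R in zip(J,RR)]
    best.append((np.std(e,0).sum(),sg,np.mean(e,0).round(2).tolist()))
best.sort(key=lambda a:a[0])
for b in best[:4]:print(b)
sg=best[0][1]
# positions: linear in link offsets expressed in frames after joints 1..7 (+base z)
A=[];b=[]
for j,p in zip(J,P):
    M=chain(j,sg); A.append(np.hstack([np.array([[0],[0],[1.]]),M[1],M[3],M[5]]));b.append(p)
A=np.vstack(A);b=np.concatenate(b)
x=np.linalg.lstsq(np.vstack([A,1e-3*np.eye(A.shape[1])]),np.r_[b,np.zeros(A.shape[1])],rcond=None)[0];print(x.round(3),np.abs(A@x-b).max())
E
```

```text
(np.float64(0.00461613209652401), (-1, 1, -1, 1, -1, 1, -1), [[-0.0, -1.0, -0.0], [1.0, -0.0, 0.0], [-0.0, -0.0, 1.0]])
(np.float64(0.5899517069945326), (-1, -1, -1, -1, -1, -1, -1), [[-0.0, -0.96, -0.19], [1.0, -0.0, 0.0], [-0.0, -0.19, 0.95]])
(np.float64(0.8771362316653663), (-1, -1, -1, -1, 1, -1, -1), [[0.11, -0.98, 0.08], [0.96, 0.09, -0.09], [0.08, 0.11, 0.97]])
(np.float64(0.877957231146149), (-1, 1, -1, -1, 1, 1, 1), [[-0.04, 0.98, -0.01], [0.98, 0.02, -0.11], [-0.11, -0.02, -0.96]])
[ 0.248 -0.    -0.016  0.468 -0.001 -0.009  0.512 -0.001 -0.002  0.355] 0.000630398909518104
```

```bash
cat >> kin.py <<'E'
SG=(-1,1,-1,1,-1,1,-1); C=np.array([[0,-1,0],[1,0,0],[0,0,1.]])
X=np.array([.248,0,-.016,.468,0,-.009,.512,0,-.002,.355])
def fk(j):
    M=chain(j,SG);return np.array([0,0,X[0]])+M[1]@X[1:4]+M[3]@X[4:7]+M[5]@X[7:10],M[-1]@C
lo=np.array([-163.93,-17.29,-79.2,3.27,-89.18,5.43,-154.24]);hi=np.array([163.93,119.83,71.16,140.29,269.18,117.66,154.24])
def ik(p,R,j0,w=.002):
    def f(j):
        q,Q=fk(j);return np.r_[(q-p)*50,Rot.from_matrix(Q.T@R).as_rotvec()*20,w*(j-j0)]
    r=least_squares(f,np.clip(j0,lo+.1,hi-.1),bounds=(lo,hi));q,Q=fk(r.x);return r.x,np.linalg.norm(q-p),np.linalg.norm(Rot.from_matrix(Q.T@R).as_rotvec())
E
python3 - <<'E'
from h import *
from kin import *
s=st();j=np.array(s["joints"]);jf=j.copy();jf[6]+=180
F=np.diag([-1,-1,1.])
for al in (52,44,36,28,20,14,10):
    p,R,t=lev(al,0.5,32)
    j,e1,e2=ik(p,R,j);jf,e3,e4=ik(p+R@[2*TIPX,0,0],R@F,jf)
    print(al,j.round(1),e1.round(4),e2.round(3),"| flip",jf.round(1),e3.round(4),e4.round(3))
E
```

```text
t 10.35 tcp [0.5694 0.0238 0.1674] 
R [[0.993, -0.114, -0.035], [-0.119, -0.942, -0.312], [0.003, 0.314, -0.949]] j [  14.2   18.8  -35.7   96.3   27.6   78.7 -125.7] F [ 1.1  2.  -1.3] w 0.022
52 [  14.    19.1  -35.8   96.2   27.5   78.6 -125.8] 0.0 0.0 | flip [ 14.1  18.7 -35.8  96.6  27.3  78.5  54.2] 0.0 0.0
44 [   7.5   22.6  -34.6   94.5   34.3   84.  -132.4] 0.0 0.0 | flip [  7.6  22.3 -34.8  94.9  34.2  83.9  47.5] 0.0 0.0
36 [   1.3   26.8  -33.1   92.6   40.1   89.8 -137.8] 0.0 0.0 | flip [  1.4  26.5 -33.3  93.   40.   89.7  42.1] 0.0 0.0
28 [  -4.4   31.3  -31.2   90.6   45.1   95.6 -142. ] 0.0 0.0 | flip [ -4.3  31.  -31.4  91.   44.9  95.6  37.8] 0.0 0.0
20 [  -9.5   36.1  -29.    88.4   49.2  101.3 -145.3] 0.0 0.0 | flip [ -9.5  35.8 -29.2  88.8  49.1 101.3  34.5] 0.0 0.0
14 [ -13.    39.8  -27.3   86.7   51.9  105.3 -147.2] 0.0 0.0 | flip [-13.   39.6 -27.4  87.1  51.8 105.3  32.5] 0.0 0.0
10 [ -15.1   42.3  -26.    85.6   53.6  108.  -148.3] 0.0 0.0 | flip [-15.1  42.1 -26.2  86.   53.5 108.   31.5] 0.0 0.0
```

Emit:
play_rows(series=[[0,-0.3,0.0,-0.033,0,0,0],[0,-0.3,0.05,-0.033,0,0,0],[0,-0.3,0.05,-0.033,0,0,0],[0,-0.3,0.05,-0.033,0,0,0],[0,0,0,0,0,0,0]])

```text
t: 10.77
tcp_pos: [0.5714, 0.0334, 0.1619]
orientation: [[0.993, -0.111, -0.05], [-0.122, -0.893, -0.434], [0.004, 0.437, -0.899]]
contact_force: [-0.9, -0.4, -1.0]
width: 0.0216
```

```bash
python3 - <<'E'
from h import *
s=st();tipnow(s)
for a in ((44,1.5,32),(38,.7,32),(34,0,32),(30,0,32),(26,0,32)):
    p,R,t=lev(*a);print(p.round(4),t.round(1),delta(s,p,R))
E
```

```text
t 10.77 tcp [0.5714 0.0334 0.1619] 
R [[0.993, -0.111, -0.05], [-0.122, -0.893, -0.434], [0.004, 0.437, -0.899]] j [   8.    22.5  -34.8   94.5   34.4   83.9 -132.4] F [-0.9 -0.4 -1. ] w 0.0216
tip x,U,N mm [  1.7  35.4 -15.3] alpha 44.1 zx 0.001 bar gap 2.77 plate gap 1.33
[0.57   0.0349 0.1614] [ 36.4 -16.1] (array([-0.16, -0.14, -0.01]), array([-0.001, -0.001, -0.006]))
[0.5708 0.0418 0.1579] [ 34.9 -14. ] (array([-0.17, -0.92,  0.  ]), array([-0.106, -0.001, -0.006]))
[0.5713 0.0463 0.155 ] [ 34.1 -12.7] (array([-0.17, -1.45,  0.06]), array([-0.176, -0.001, -0.006]))
[0.5718 0.0501 0.1522] [ 33.  -10.7] (array([-0.17, -1.91,  0.15]), array([-0.246, -0.   , -0.006]))
[0.5722 0.0536 0.1491] [32.1 -8.7] (array([-0.18, -2.37,  0.27]), array([-0.315, -0.   , -0.006]))
```

Emit:
play_rows(series=[[-0.05,-0.3,0,-0.035,0,0,0],[-0.05,-0.3,0,-0.035,0,0,0],[-0.05,-0.3,0,-0.035,0,0,0],[0,-0.2,0,-0.02,0,0,0],[0,0,0,0,0,0,0]])

```text
t: 11.18
tcp_pos: [0.5722, 0.0414, 0.1571]
orientation: [[0.992, -0.108, -0.065], [-0.126, -0.833, -0.539], [0.004, 0.543, -0.84]]
contact_force: [0.2, 0.0, -0.8]
width: 0.0217
```

```bash
python3 - <<'E'
from h import *
s=st();tipnow(s)
for a in ((34,0,32),(30,0,32),(26,0,32),(22,0,32)):
    p,R,t=lev(*a);print(p.round(4),t.round(1),delta(s,p,R))
E
```

```text
t 11.18 tcp [0.5722 0.0414 0.1571] 
R [[0.992, -0.108, -0.065], [-0.126, -0.833, -0.539], [0.004, 0.543, -0.84]] j [   2.6   26.3  -33.6   92.8   39.5   89.  -137.5] F [ 0.2  0.  -0.8] w 0.0217
tip x,U,N mm [  1.3  33.6 -13.4] alpha 37.1 zx -0.002 bar gap 1.5 plate gap 0.09
[0.5713 0.0463 0.155 ] [ 34.1 -12.7] (array([-0.15, -0.52, -0.07]), array([-0.054,  0.002, -0.01 ]))
[0.5718 0.0501 0.1522] [ 33.  -10.7] (array([-0.15, -0.98, -0.04]), array([-0.124,  0.002, -0.01 ]))
[0.5722 0.0536 0.1491] [32.1 -8.7] (array([-0.16, -1.45,  0.02]), array([-0.194,  0.003, -0.01 ]))
[0.5726 0.0569 0.1458] [31.3 -6.6] (array([-0.16, -1.91,  0.12]), array([-0.264,  0.003, -0.009]))
```

Emit:
play_rows(series=[[0,-0.2,0,-0.02,0,0,0],[0,-0.2,0,-0.02,0,0,0],[0,-0.2,0,-0.02,0,0,0],[0,-0.15,0,-0.02,0,0,0]])

```text
t: 11.52
tcp_pos: [0.5738, 0.0457, 0.1541]
orientation: [[0.991, -0.107, -0.075], [-0.131, -0.785, -0.605], [0.006, 0.61, -0.793]]
contact_force: [-0.3, 1.7, -3.0]
width: 0.0219
```

```bash
python3 - <<'E'
from h import *
s=st();tipnow(s)
for a in ((30,0,32),(26,0,32),(22,0,32),(16,0,32)):
    p,R,t=lev(*a);print(p.round(4),t.round(1),delta(s,p,R))
E
```

```text
t 11.52 tcp [0.5738 0.0457 0.1541] 
R [[0.991, -0.107, -0.075], [-0.131, -0.785, -0.605], [0.006, 0.61, -0.793]] j [  -0.8   29.   -32.6   91.4   42.6   92.6 -140.4] F [-0.3  1.7 -3. ] w 0.0219
tip x,U,N mm [  2.2  32.1 -11.1] alpha 32.4 zx -0.004 bar gap 1.52 plate gap -1.66
[0.5718 0.0501 0.1522] [ 33.  -10.7] (array([-0.26, -0.44, -0.1 ]), array([-0.042,  0.004, -0.015]))
[0.5722 0.0536 0.1491] [32.1 -8.7] (array([-0.27, -0.9 , -0.07]), array([-0.112,  0.005, -0.015]))
[0.5726 0.0569 0.1458] [31.3 -6.6] (array([-0.27, -1.37, -0.01]), array([-0.182,  0.005, -0.015]))
[0.5731 0.0614 0.1404] [30.3 -3.4] (array([-0.28, -2.06,  0.14]), array([-0.287,  0.006, -0.014]))
```

Emit:
play_rows(series=[[-0.1,-0.25,-0.03,-0.02,0,0,0],[-0.1,-0.25,-0.02,-0.02,0,0,0],[-0.05,-0.25,0,-0.02,0,0,0],[0,-0.25,0,-0.025,0,0,0]])

```text
t: 11.85
tcp_pos: [0.5736, 0.0523, 0.1491]
orientation: [[0.991, -0.103, -0.083], [-0.132, -0.722, -0.679], [0.01, 0.684, -0.729]]
contact_force: [-1.0, -1.3, -0.1]
width: 0.022
```

```bash
python3 - <<'E'
from h import *
s=st();tipnow(s)
for a in ((26,0,32),(22,0,32),(16,0,32)):
    p,R,t=lev(*a);print(p.round(4),t.round(1),delta(s,p,R))
E
```

```text
t 11.85 tcp [0.5736 0.0523 0.1491] 
R [[0.991, -0.103, -0.083], [-0.132, -0.722, -0.679], [0.01, 0.684, -0.729]] j [  -4.8   32.3  -31.3   90.    45.9   96.7 -143.6] F [-1.  -1.3 -0.1] w 0.022
tip x,U,N mm [ 1.2 31.7 -9.6] alpha 26.8 zx -0.003 bar gap -0.21 plate gap -2.02
[0.5722 0.0536 0.1491] [32.1 -8.7] (array([-0.16, -0.08, -0.07]), array([-0.015,  0.004, -0.018]))
[0.5726 0.0569 0.1458] [31.3 -6.6] (array([-0.16, -0.55, -0.06]), array([-0.085,  0.004, -0.018]))
[0.5731 0.0614 0.1404] [30.3 -3.4] (array([-0.18, -1.24,  0.02]), array([-0.189,  0.005, -0.018]))
```

Emit:
play_rows(series=[[-0.05,-0.2,0,-0.025,0,-0.005,0],[-0.05,-0.25,0,-0.025,0,-0.005,0],[0,-0.25,0,-0.025,0,0,0],[0,-0.25,0,-0.025,0,0,0]])

```text
t: 12.18
tcp_pos: [0.5743, 0.058, 0.1437]
orientation: [[0.992, -0.085, -0.093], [-0.126, -0.64, -0.758], [0.005, 0.764, -0.646]]
contact_force: [-1.0, -2.8, 1.3]
width: 0.0219
```

```bash
python3 - <<'E'
from h import *
s=st();tipnow(s);print(s["ft_torque"])
for a in ((22,0,32),(16,0,32),(12,0,32)):
    p,R,t=lev(*a);print(p.round(4),t.round(1),delta(s,p,R))
d=cap("scene","s8");a=d["image"][140:250,160:290];cv2.imwrite("pics/s8b.png",cv2.resize(a,None,fx=5,fy=5,interpolation=cv2.INTER_CUBIC))
E
```

```text
t 12.18 tcp [0.5743 0.058  0.1437] 
R [[0.992, -0.085, -0.093], [-0.126, -0.64, -0.758], [0.005, 0.764, -0.646]] j [  -8.9   36.3  -29.7   88.1   49.4  101.4 -145.8] F [-1.  -2.8  1.3] w 0.0219
tip x,U,N mm [ 1.2 30.7 -6.2] alpha 20.2 zx -0.004 bar gap -0.42 plate gap -4.29
[ 0.15424208 -0.03838678  0.0752396 ]
[0.5726 0.0569 0.1458] [31.3 -6.6] (array([-0.15,  0.25, -0.04]), array([ 0.031,  0.003, -0.01 ]))
[0.5731 0.0614 0.1404] [30.3 -3.4] (array([-0.16, -0.45, -0.04]), array([-0.074,  0.004, -0.01 ]))
[0.5734 0.0641 0.1366] [29.9 -1.2] (array([-0.16, -0.92,  0.  ]), array([-0.143,  0.004, -0.01 ]))
```

View pics/s8b.png

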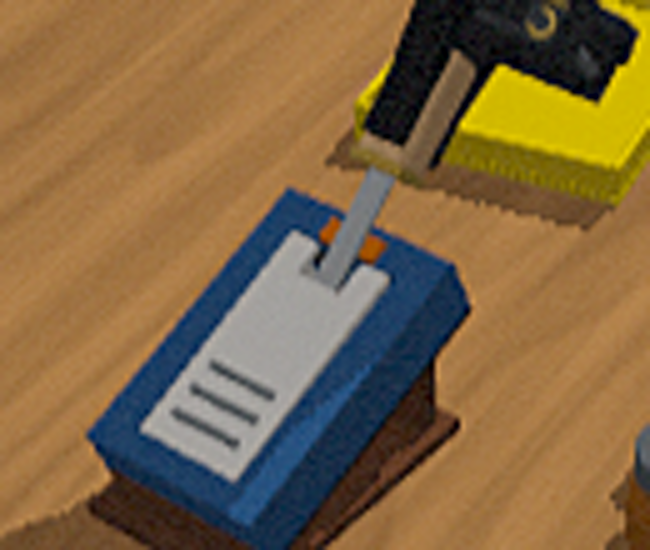

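Emit:
play_rows(series=[[-0.05,-0.25,0,-0.03,0,0,0],[-0.05,-0.25,0,-0.03,0,0,0],[0,-0.25,0,-0.03,0,0,0],[0,-0.25,0,-0.03,0,0,0],[0,0,0,0,0,0,0]])

```text
t: 12.65
tcp_pos: [0.575, 0.0636, 0.1363]
orientation: [[0.992, -0.072, -0.101], [-0.124, -0.525, -0.842], [0.008, 0.848, -0.53]]
contact_force: [0.7, -2.6, 3.2]
width: 0.0218
```

```bash
python3 - <<'E'
from h import *
s=st();tipnow(s);print(s["ft_torque"])
for a in ((16,0,32),(12,0,32),(8,0,32)):
    p,R,t=lev(*a);print(p.round(4),t.round(1),delta(s,p,R))
d=cap("scene","s9");a=d["image"][140:250,160:290];cv2.imwrite("pics/s9b.png",cv2.resize(a,None,fx=5,fy=5,interpolation=cv2.INTER_CUBIC))
E
```

```text
t 12.65 tcp [0.575  0.0636 0.1363] 
R [[0.992, -0.072, -0.101], [-0.124, -0.525, -0.842], [0.008, 0.848, -0.53]] j [ -13.6   41.3  -27.1   85.9   53.1  106.9 -148.4] F [ 0.7 -2.6  3.2] w 0.0218
tip x,U,N mm [ 1.4 29.5 -1.4] alpha 12.0 zx -0.002 bar gap -0.16 plate gap -7.59
[-0.20014462 -0.18587628  0.34376498]
[0.5731 0.0614 0.1404] [30.3 -3.4] (array([-0.16,  0.48, -0.02]), array([ 0.07 ,  0.002, -0.011]))
[0.5734 0.0641 0.1366] [29.9 -1.2] (array([-0.16,  0.02, -0.04]), array([ 0.   ,  0.002, -0.011]))
[0.5737 0.0665 0.1326] [29.6  1. ] (array([-0.17, -0.45, -0.04]), array([-0.07 ,  0.002, -0.011]))
```

View pics/s9b.png

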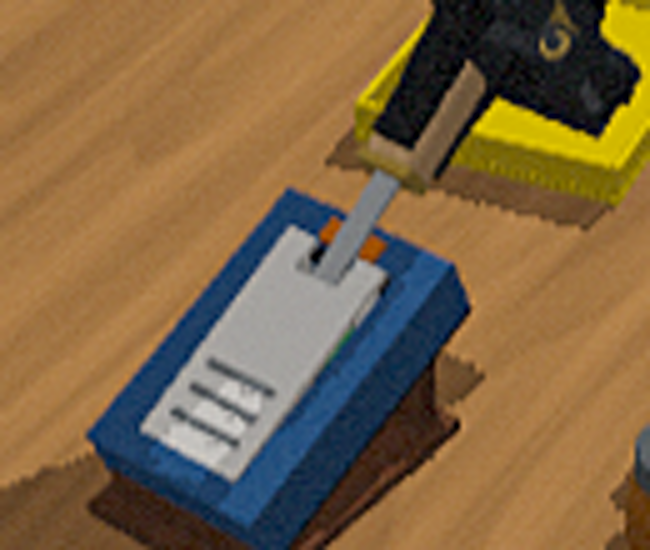

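Emit:
play_rows(series=[[0,-0.2,0,-0.03,0,0,0],[0,-0.2,0,-0.03,0,0,0],[0,0,0,0,0,0,0],[0,0,0,0,0,0,0]])

```text
t: 13.03
tcp_pos: [0.5755, 0.066, 0.1327]
orientation: [[0.992, -0.067, -0.106], [-0.125, -0.468, -0.875], [0.009, 0.881, -0.473]]
contact_force: [2.7, -1.3, 3.1]
width: 0.0216
```

```bash
python3 - <<'E'
from h import *
s=st();tipnow(s);print(s["ft_torque"])
d=cap("scene","s10");a=d["image"][140:250,160:290];cv2.imwrite("pics/s10b.png",cv2.resize(a,None,fx=5,fy=5,interpolation=cv2.INTER_CUBIC))
for n,rise in (("clip",0),("up10",.010),("up8",.008)):
    th=rise/.102
    q=lambda x,U:UN(x,-.06+(U+.06)*np.cos(th),(U+.06)*np.sin(th))
    print(n,((proj(d,pose(BOX,[q(.029,.06),q(-.029,.06),q(.013,.042),q(-.013,.042)]))-[160,140])*5).round(0).tolist())
E
```

```text
t 13.03 tcp [0.5755 0.066  0.1327] 
R [[0.992, -0.067, -0.106], [-0.125, -0.468, -0.875], [0.009, 0.881, -0.473]] j [ -15.7   43.7  -25.7   84.8   54.5  109.3 -149.2] F [ 2.7 -1.3  3.1] w 0.0216
tip x,U,N mm [ 1.5 29.4  0.8] alpha 8.2 zx -0.003 bar gap -0.03 plate gap -9.09
[-0.13802439 -0.21990254  0.44604337]
clip [[395.0, 274.0], [299.0, 229.0], [345.0, 290.0], [303.0, 270.0]]
up10 [[388.0, 261.0], [292.0, 216.0], [339.0, 279.0], [296.0, 258.0]]
up8 [[389.0, 264.0], [293.0, 218.0], [340.0, 281.0], [298.0, 260.0]]
```

View pics/s10b.png

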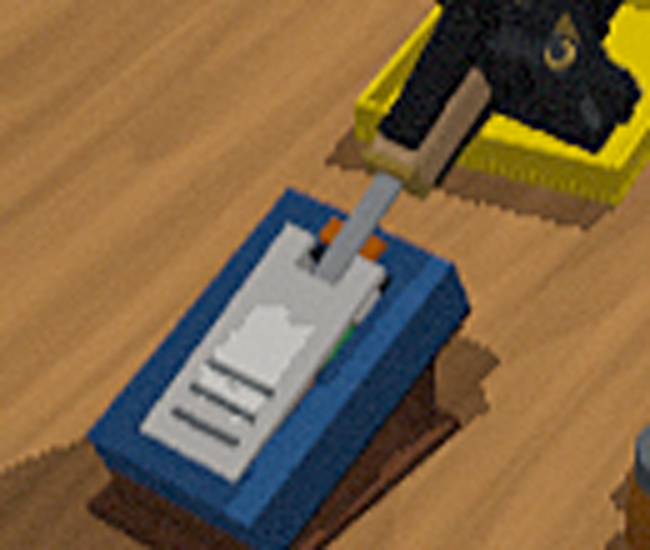

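Emit:
play_rows(series=[[-0.1,0.2,0,0.03,0,0,0],[-0.05,0.22,0,0.03,0,0,0],[0,0,-0.6,0,0,0,0],[0,0,-0.8,0,0,0,0],[0,0,0,0,0,0,0]])

```text
t: 13.5
tcp_pos: [0.575, 0.0764, 0.1444]
orientation: [[0.992, -0.074, -0.103], [-0.126, -0.526, -0.841], [0.008, 0.847, -0.531]]
contact_force: [-0.0, 0.5, 3.6]
width: 0.0217
```

```bash
python3 - <<'E'
from h import *
s=st();tipnow(s);print(s["ft_torque"])
E
```

```text
t 13.5 tcp [0.575  0.0764 0.1444] 
R [[0.992, -0.074, -0.103], [-0.126, -0.526, -0.841], [0.008, 0.847, -0.531]] j [ -14.6   41.4  -27.2   84.6   52.6  108.1 -148.2] F [-0.   0.5  3.6] w 0.0217
tip x,U,N mm [-0.3 44.2  1.7] alpha 12.1 zx -0.004 bar gap -0.08 plate gap -7.64
[ 0.00075587 -0.13765247  0.22665081]
```

Emit:
play_rows(series=[[0,0.15,-1,0,0,0,0],[0,0.2,-1.5,0,0,0,0],[0,0,-1.5,0,0,0,0],[0,0,-1.5,0,0,0,0],[0,0.3,-0.5,0.1,0,0,0],[0,0.3,-0.5,0.1,0,0,0],[0,0.3,-0.5,0.1,0,0,0],[0,0.3,-0.5,0.1,0,0,0],[0,0.3,-1,0.1,0,0,0],[0,0.5,-1,0.1,0,0,0],[0,0.5,-2,0.1,0,0,0],[0,0.5,-2,0.1,0,0,0],[0,0.5,-2,0.1,0,0,0],[0,0,0,0,0,0,0]])

```text
t: 14.67
tcp_pos: [0.5765, 0.1674, 0.2757]
orientation: [[0.996, -0.087, -0.021], [-0.088, -0.995, -0.037], [-0.018, 0.038, -0.999]]
contact_force: [1.1, -1.2, 0.2]
width: 0.0215
```

```bash
python3 - <<'E'
from h import *
s=st();tipnow(s);print(s["ft_torque"])
print(delta(s,[.4768,-.2676,.3],down(RACK[2])))
d=cap("scene","s11");a=d["image"][100:250,140:340];cv2.imwrite("pics/s11b.png",cv2.resize(a,None,fx=4,fy=4,interpolation=cv2.INTER_CUBIC))
E
```

```text
t 14.67 tcp [0.5765 0.1674 0.2757] 
R [[0.996, -0.087, -0.021], [-0.088, -0.995, -0.037], [-0.018, 0.038, -0.999]] j [  14.4   17.2  -42.3   84.5   12.8   84.9 -123.2] F [ 1.1 -1.2  0.2] w 0.0215
tip x,U,N mm [-10.7 233.7  23.2] alpha 67.8 zx -0.017 bar gap -153.6 plate gap 165.25
[-0.08582363 -0.15972599  0.00769794]
(array([-6.15, 44.27, -0.62]), array([ 0.034,  0.026, -0.447]))
```

View pics/s11b.png

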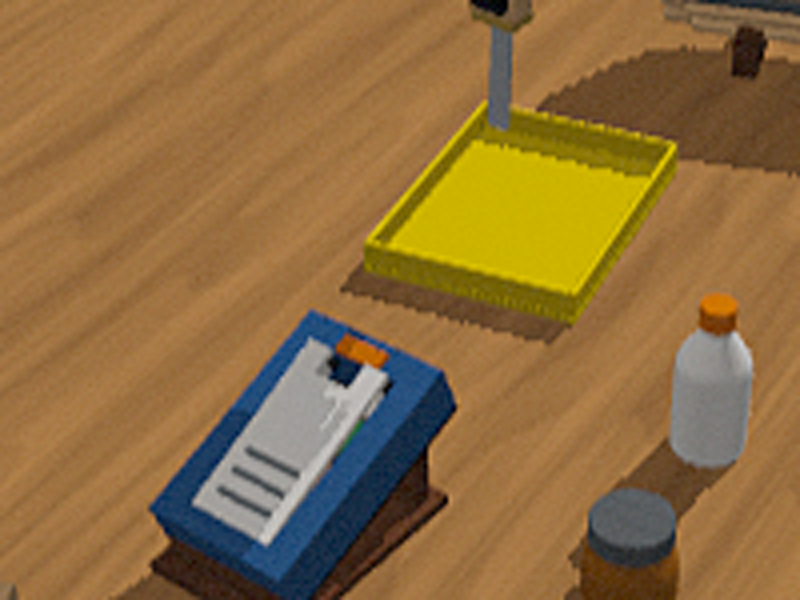

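Emit:
play_rows(series=[[0,0,-0.8,0.007,0.005,-0.09,0],[0,0,-0.8,0.007,0.005,-0.09,0],[0,0,-0.8,0.007,0.005,-0.09,0],[0,0,-0.8,0.007,0.005,-0.09,0],[0,0,-0.5,0.007,0.005,-0.09,0],[0,0,0,0,0,0,0]])

```text
t: 15.22
tcp_pos: [0.5681, 0.183, 0.3036]
orientation: [[0.918, 0.395, -0.022], [0.395, -0.918, -0.002], [-0.021, -0.007, -1.0]]
contact_force: [-0.8, -0.2, -0.4]
width: 0.0221
```

```bash
python3 - <<'E'
from h import *
s=st()
print(delta(s,[.4768,-.2676,.3],down(RACK[2])))
E
```

```text
t 15.22 tcp [0.5681 0.183  0.3036] 
R [[0.918, 0.395, -0.022], [0.395, -0.918, -0.002], [-0.021, -0.007, -1.0]] j [ 17.7  16.8 -47.2  82.7  11.7  87.  -95.8] F [-0.8 -0.2 -0.4] w 0.0221
(array([-26.19,  37.78,   0.63]), array([-0.007,  0.021,  0.047]))
```

Emit:
play_rows(series=[[-1.6,2.35,0,0,0.004,0.009,0],[-1.6,2.35,0,0,0.004,0.009,0],[-1.6,2.35,0,0,0.004,0.009,0],[-1.6,2.35,0,0,0.004,0.009,0],[-1.6,2.35,0,0,0.004,0.009,0],[-1.6,2.35,0,0,0,0,0],[-1.6,2.35,0,0,0,0,0],[-1.6,2.35,0,0,0,0,0],[-1.6,2.35,0,0,0,0,0],[-1.6,2.35,0,0,0,0,0],[-1.6,2.35,0,0,0,0,0],[-1.6,2.35,0,0,0,0,0],[-1.6,2.35,0,0,0,0,0],[-1.6,2.35,0,0,0,0,0],[-1.6,2.35,0,0,0,0,0],[0,0,0,0,0,0,0]])

```text
t: 16.55
tcp_pos: [0.4617, -0.2157, 0.2742]
orientation: [[0.928, 0.369, -0.056], [0.37, -0.929, 0.019], [-0.045, -0.038, -0.998]]
contact_force: [-0.7, -0.5, -1.9]
width: 0.0222
```

```bash
python3 - <<'E'
from h import *
s=st()
print(delta(s,[.4768,-.2676,.21],down(RACK[2])))
E
```

```text
t 16.55 tcp [ 0.4617 -0.2157  0.2742] 
R [[0.928, 0.369, -0.056], [0.37, -0.929, 0.019], [-0.045, -0.038, -0.998]] j [ 50.2   4.4 -29.6  96.    2.3  83.6 -48.1] F [-0.7 -0.5 -1.9] w 0.0222
(array([-0.23,  5.63,  6.23]), array([-0.038,  0.046,  0.019]))
```

Emit:
play_rows(series=[[-0.05,1.4,0.5,-0.012,0.015,0.006,0],[-0.05,1.4,0.5,-0.012,0.015,0.006,0],[-0.05,1.4,0.5,-0.012,0.015,0.006,0],[-0.05,1.3,0.5,0,0,0,0],[0,0,0,0,0,0,0],[0,0,0,0,0,0,0]])

```text
t: 17.05
tcp_pos: [0.4805, -0.2589, 0.2422]
orientation: [[0.936, 0.351, -0.016], [0.352, -0.936, 0.012], [-0.011, -0.017, -1.0]]
contact_force: [-0.6, 0.4, -1.4]
width: 0.0219
```

```bash
python3 - <<'E'
from h import *
s=st()
print(delta(s,[.4768,-.2676,.21],down(RACK[2])))
E
```

```text
t 17.05 tcp [ 0.4805 -0.2589  0.2422] 
R [[0.936, 0.351, -0.016], [0.352, -0.936, 0.012], [-0.011, -0.017, -1.0]] j [ 51.5   8.1 -28.3  95.9   3.6  78.1 -46.8] F [-0.6  0.4 -1.4] w 0.0219
(array([-0.62,  0.74,  3.21]), array([-0.017,  0.011, -0.   ]))
```

Emit:
play_rows(series=[[-0.3,0.4,0.8,-0.009,0.006,0,0],[-0.3,0.35,0.8,-0.008,0.005,0,0],[0,0,0.8,0,0,0,0],[0,0,0,0,0,0,0],[0,0,0,0,0,0,0]])

```text
t: 17.47
tcp_pos: [0.4791, -0.2585, 0.215]
orientation: [[0.934, 0.358, -0.005], [0.358, -0.934, 0.005], [-0.003, -0.006, -1.0]]
contact_force: [-0.6, -0.3, -1.6]
width: 0.0221
```

```bash
python3 - <<'E'
from h import *
s=st()
print(delta(s,[.4768,-.2676,.19],down(RACK[2])))
d=cap("wrist","w12");T=s["tcp_pos"]+s["orientation"]@[TIPX,0,TIPZ];print((proj(d,T)*1.5625).round())
cv2.imwrite("pics/w12b.png",cv2.resize(d["image"],(800,600),interpolation=cv2.INTER_CUBIC))
d=cap("scene","s12");print(((proj(d,T)-[80,200])*6).round(), ((proj(d,pose(RACK,[[0,0,.08]]))-[80,200])*6).round())
cv2.imwrite("pics/s12b.png",cv2.resize(d["image"][200:300,80:190],None,fx=6,fy=6,interpolation=cv2.INTER_CUBIC))
E
```

```text
t 17.47 tcp [ 0.4791 -0.2585  0.215 ] 
R [[0.934, 0.358, -0.005], [0.358, -0.934, 0.005], [-0.003, -0.006, -1.0]] j [ 51.6   8.2 -28.3  98.9   3.9  74.3 -46.5] F [-0.6 -0.3 -1.6] w 0.0221
(array([-0.54,  0.79,  2.49]), array([-0.006,  0.003,  0.007]))
[[391. 306.]]
[[242. 238.]] [[239. 327.]]
```

View pics/w12b.png

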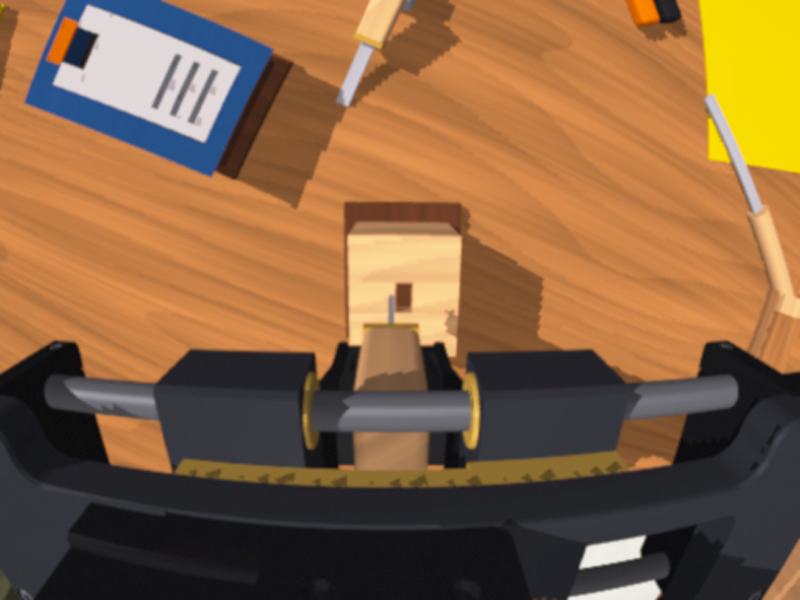

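View pics/s12b.png

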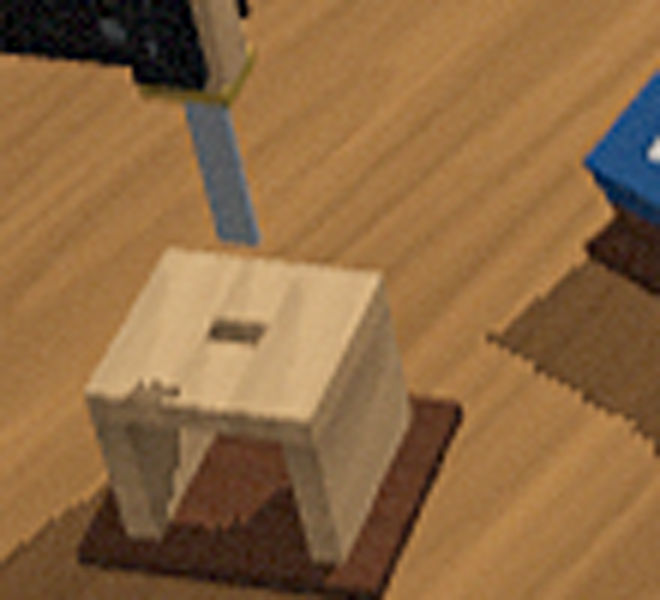

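Emit:
play_rows(series=[[-0.3,0.4,0,-0.003,0.002,0.004,0],[-0.3,0.4,0,-0.003,0,0.003,0],[0,0,0.5,0,0,0,0],[0,0,0.5,0,0,0,0],[0,0,0,0,0,0,0],[0,0,0,0,0,0,0]])

```text
t: 18.07
tcp_pos: [0.4772, -0.2699, 0.2061]
orientation: [[0.937, 0.35, 0.003], [0.35, -0.937, -0.003], [0.002, 0.003, -1.0]]
contact_force: [0.8, -0.3, -1.0]
width: 0.0218
```

```bash
python3 - <<'E'
from h import *
s=st()
print(delta(s,[.4768,-.2676,.19],down(RACK[2])))
E
```

```text
t 18.07 tcp [ 0.4772 -0.2699  0.2061] 
R [[0.937, 0.35, 0.003], [0.35, -0.937, -0.003], [0.002, 0.003, -1.0]] j [ 52.2   8.6 -27.9  99.5   4.3  72.7 -46.2] F [ 0.8 -0.3 -1. ] w 0.0218
(array([ 0.04, -0.24,  1.61]), array([ 0.003, -0.002, -0.002]))
```

Emit:
play_rows(series=[[0.05,-0.2,0.3,0,0,0,0],[0,0,0.5,0,0,0,0],[0,0,0.5,0,0,0,0],[0,0,0,0,0,0,0],[0,0,0,0,0,0,0]])

```text
t: 18.48
tcp_pos: [0.4768, -0.2673, 0.1913]
orientation: [[0.937, 0.35, 0.002], [0.35, -0.937, -0.002], [0.001, 0.002, -1.0]]
contact_force: [0.2, -0.6, -0.8]
width: 0.0216
```

```bash
python3 - <<'E'
from h import *
s=st()
print(delta(s,[.4768,-.2676,.15],down(RACK[2])))
d=cap("wrist","w13");cv2.imwrite("pics/w13b.png",cv2.resize(d["image"][150:260,190:320],None,fx=5,fy=5,interpolation=cv2.INTER_CUBIC))
E
```

```text
t 18.48 tcp [ 0.4768 -0.2673  0.1913] 
R [[0.937, 0.35, 0.002], [0.35, -0.937, -0.002], [0.001, 0.002, -1.0]] j [ 52.    9.  -27.9 100.8   4.5  71.1 -46.6] F [ 0.2 -0.6 -0.8] w 0.0216
(array([-0.02,  0.02,  4.13]), array([ 0.002, -0.001, -0.001]))
```

View pics/w13b.png

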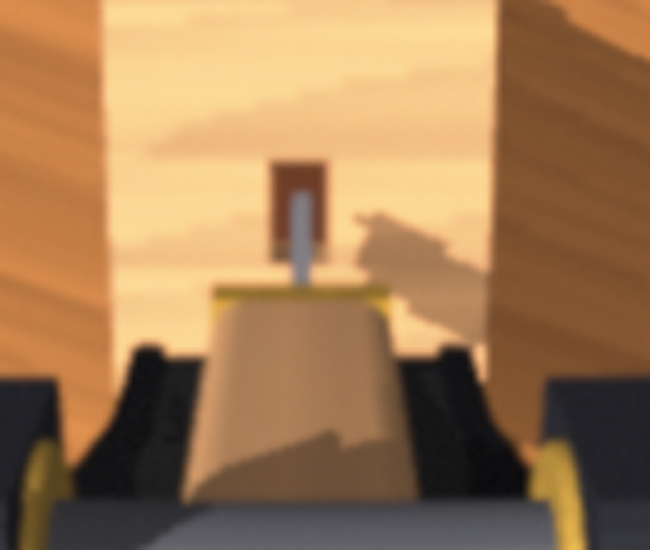

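Blade tip (301,190) is centred over the slot (270–327). Insert slowly.

Emit:
play_rows(series=[[0,0,0.6,0,0,0,0],[0,0,0.6,0,0,0,0],[0,0,0.6,0,0,0,0],[0,0,0.6,0,0,0,0],[0,0,0.6,0,0,0,0],[0,0,0,0,0,0,0]])

```text
t: 19.03
tcp_pos: [0.4768, -0.2673, 0.1581]
orientation: [[0.937, 0.351, 0.002], [0.351, -0.937, -0.002], [0.001, 0.002, -1.0]]
contact_force: [0.1, 0.3, -1.2]
width: 0.0218
```

```bash
python3 - <<'E'
from h import *
s=st()
print(delta(s,[.4768,-.2676,.108],down(RACK[2])))
E
```

```text
t 19.03 tcp [ 0.4768 -0.2673  0.1581] 
R [[0.937, 0.351, 0.002], [0.351, -0.937, -0.002], [0.001, 0.002, -1.0]] j [ 51.7  10.7 -27.9 103.1   5.4  67.5 -47.3] F [ 0.1  0.3 -1.2] w 0.0218
(array([-0.02,  0.01,  5.01]), array([ 0.002, -0.001, -0.001]))
```

Emit:
play_rows(series=[[0,0,0.7,0,0,0,0],[0,0,0.7,0,0,0,0],[0,0,0.7,0,0,0,0],[0,0,0.7,0,0,0,0],[0,0,0.7,0,0,0,0],[0,0,0.6,0,0,0,0],[0,0,0.4,0,0,0,0],[0,0,0,0,0,0,0]])

```text
t: 19.7
tcp_pos: [0.4765, -0.2672, 0.1073]
orientation: [[0.937, 0.35, 0.001], [0.35, -0.937, -0.001], [0.001, 0.001, -1.0]]
contact_force: [-0.3, 0.8, -1.8]
width: 0.0219
```

```bash
python3 - <<'E'
from h import *
s=st()
print(delta(s,[.4768,-.2676,.107],down(RACK[2])))
E
```

```text
t 19.7 tcp [ 0.4765 -0.2672  0.1073] 
R [[0.937, 0.35, 0.001], [0.35, -0.937, -0.001], [0.001, 0.001, -1.0]] j [ 51.1  13.7 -27.6 106.    7.1  61.9 -48.7] F [-0.3  0.8 -1.8] w 0.0219
(array([0.02, 0.05, 0.03]), array([ 0.001, -0.001, -0.001]))
```

Release and rise.

Emit:
play_rows(series=[[0,0,0,0,0,0,1],[0,0,0,0,0,0,1],[0,0,0,0,0,0,1],[0,0,0,0,0,0,1],[0,0,0,0,0,0,1],[0,0,0,0,0,0,1],[0,0,0,0,0,0,1],[0,0,0,0,0,0,1],[0,0,-1,0,0,0,1],[0,0,-1,0,0,0,1],[0,0,-1.5,0,0,0,1],[0,0,-2,0,0,0,1],[0,0,-2.5,0,0,0,1],[0,0,-2.5,0,0,0,1],[0,0,-2.5,0,0,0,1],[0,0,-2.5,0,0,0,1],[0,0,-2.5,0,0,0,1],[0,0,0,0,0,0,1]])

```text
t: 21.2
tcp_pos: [0.477, -0.2662, 0.3067]
orientation: [[0.936, 0.352, 0.008], [0.352, -0.936, -0.006], [0.006, 0.008, -1.0]]
contact_force: [0.0, -0.1, 0.6]
width: 0.0872
```

```bash
python3 - <<'E'
from h import *
s=st()
d=cap("scene","s14")
cv2.imwrite("pics/s14b.png",cv2.resize(d["image"][120:310,80:330],None,fx=3.2,fy=3.2,interpolation=cv2.INTER_CUBIC))
# cover grasp candidate: over U=38, orientation variants
yaw=BOX[2]
p=pose(BOX,[UN(0,.036,.05)])[0];print(p,delta(s,[p[0],p[1],.28],down(yaw)),delta(s,[p[0],p[1],.28],down(yaw+np.pi/2)))
E
```

```text
t 21.2 tcp [ 0.477  -0.2662  0.3067] 
R [[0.936, 0.352, 0.008], [0.352, -0.936, -0.006], [0.006, 0.008, -1.0]] j [ 52.5   5.3 -28.   91.3   2.6  83.5 -45. ] F [ 0.  -0.1  0.6] w 0.0872
[ 0.56075166 -0.03088631  0.13429736] (array([ 16.1 , -19.1 ,   2.61]), array([ 0.007, -0.008,  0.477])) (array([ 16.1 , -19.1 ,   2.61]), array([ 1.000e-02, -1.000e-03, -1.094e+00]))
```

View pics/s14b.png

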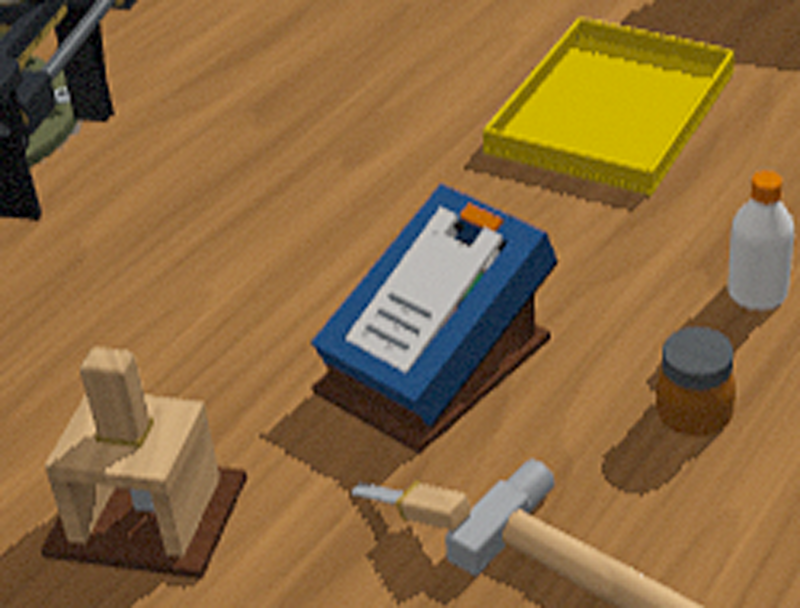

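```bash
cat >> h.py <<'E'
def cov(tilt,U,N,dx=0):
    """TCP at (U,N) mm, gripper y along box x, tilted `tilt` deg so z = rotated from down toward +y_box"""
    b=np.deg2rad(tilt);z=np.array([0,np.sin(b),-np.cos(b)]);y=np.array([1.,0,0]);R=np.c_[np.cross(y,z),y,z]
    c,s_=np.cos(BOX[2]),np.sin(BOX[2]);Y=np.array([[c,-s_,0],[s_,c,0],[0,0,1]])
    return pose(BOX,[UN(dx/1000,U/1000,N/1000)])[0],Y@R
E
python3 - <<'E'
from h import *
from kin import *
s=st();j=np.array(s["joints"])
d=load("top1");P=np.array([onplane(d,np.array(u)/2.5+[90,130],.025) for u in [(47,210),(239,189),(251,340),(54,357)]])
print("tray",P.mean(0),[np.linalg.norm(P[i]-P[(i+1)%4]).round(3) for i in range(4)],[np.degrees(np.arctan2(*(P[0]-P[1])[[1,0]])),np.degrees(np.arctan2(*(P[3]-P[2])[[1,0]])),np.degrees(np.arctan2(*(P[0]-P[3])[[1,0]]))])
p,R=cov(0,36,150);print(delta(s,p,R))
jj,a,b=ik(p,R,j);print(jj.round(1),a,b)
for t in(0,10,22):
    p,R=cov(t,36,17);jj,a,b=ik(p,R,jj);print(t,p,jj.round(1),a,b)
E
```

```text
t 21.25 tcp [ 0.4765 -0.2659  0.3047] 
R [[0.936, 0.352, 0.006], [0.352, -0.936, -0.004], [0.004, 0.006, -1.0]] j [ 52.5   5.3 -28.   91.5   2.6  83.4 -45. ] F [ 1.2 -1.2  0.2] w 0.0871
tray [0.50911835 0.31039295 0.025     ] [np.float64(0.208), np.float64(0.162), np.float64(0.209), np.float64(0.156)] [np.float64(97.00430777334009), np.float64(95.56015625009012), np.float64(6.0465393832625525)]
(array([ 14.56, -16.04,   7.61]), array([ 8.000e-03, -1.000e-03, -1.094e+00]))
[ 41.4  11.6 -42.4  95.3   8.   76.2  -9. ] 4.5258599791852985e-06 2.4740196484844017e-05
0 [ 0.56206848 -0.01967673  0.1032875 ] [ 35.1  18.6 -41.7 103.4  13.8  63.1 -18.1] 5.653473594217871e-06 1.327393340345057e-05
10 [ 0.56206848 -0.01967673  0.1032875 ] [ 43.2  19.4 -43.9 103.8   3.8  61.   -7.4] 4.707573276309111e-06 1.8697101873376424e-05
22 [ 0.56206848 -0.01967673  0.1032875 ] [ 52.2  22.7 -46.8 103.8  -6.5  60.8   4.1] 4.515885490220387e-06 1.8690266528870577e-05
```

Emit:
play_rows(series=[[1.9,-2.2,0,0,0,0,1],[1.9,-2.2,0,0,0,0,1],[1.9,-2.2,0,0,0,0,1],[1.9,-2.2,0,0,0,0,1],[1.9,-2.2,0,0,0,0,1],[1.9,-2.2,0,0,0,0,1],[1.9,-2.2,0,0,0,0,1],[0,0,0,0,0,-0.11,1],[0,0,0,0,0,-0.11,1],[0,0,0,0,0,-0.11,1],[0,0,0,0,0,-0.11,1],[0,0,0,0,0,-0.11,1],[0,0,0,0,0,-0.11,1],[0,0,0,0,0,-0.11,1],[0,0,0,0,0,-0.11,1],[0,0,0,0,0,-0.11,1],[0,0,0,0,0,-0.1,1],[0,0,0,0,0,0,1]])

```text
t: 22.75
tcp_pos: [0.5407, -0.0631, 0.2947]
orientation: [[0.065, 0.998, -0.013], [0.998, -0.065, -0.002], [-0.002, -0.013, -1.0]]
contact_force: [-0.4, -0.0, -0.1]
width: 0.0871
```

```bash
python3 - <<'E'
from h import *
s=st();p,R=cov(22,36,100);print(delta(s,p,R))
d=cap("wrist","w15");cv2.imwrite("pics/w15b.png",cv2.resize(d["image"],(800,600),interpolation=cv2.INTER_CUBIC))
E
```

```text
t 22.75 tcp [ 0.5407 -0.0631  0.2947] 
R [[0.065, 0.998, -0.013], [0.998, -0.065, -0.002], [-0.002, -0.013, -1.0]] j [ 42.8   7.8 -42.8  91.3   5.4  83.7  -4.1] F [-0.4 -0.  -0.1] w 0.0871
(array([ 1.66,  1.84, 11.32]), array([-0.022,  0.387,  0.049]))
```

View pics/w15b.png

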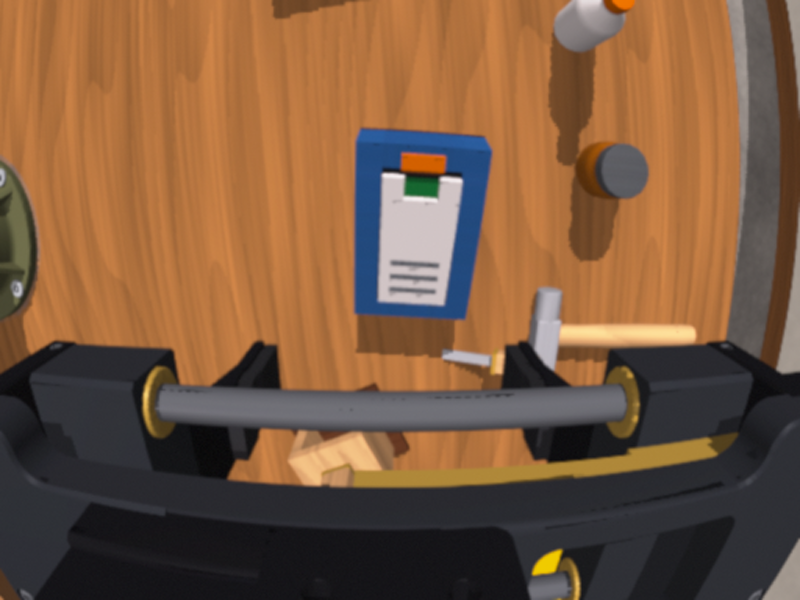

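Emit:
play_rows(series=[[0.4,0.5,1,-0.005,0.097,0.012,1],[0.4,0.5,1,-0.005,0.097,0.012,1],[0.4,0.5,1,-0.005,0.097,0.012,1],[0.4,0.4,1,-0.005,0.097,0.012,1],[0,0,0,0,0,0,1],[0,0,0,0,0,0,1]])

```text
t: 23.3
tcp_pos: [0.562, -0.0401, 0.2568]
orientation: [[0.128, 0.991, 0.048], [0.912, -0.136, 0.386], [0.389, -0.006, -0.921]]
contact_force: [0.3, 1.6, 0.0]
width: 0.0873
```

```bash
python3 - <<'E'
from h import *
s=st();p,R=cov(22,36,70);print(delta(s,p,R))
E
```

```text
t 23.3 tcp [ 0.562  -0.0401  0.2568] 
R [[0.128, 0.991, 0.048], [0.912, -0.136, 0.386], [0.389, -0.006, -0.921]] j [ 51.1  13.  -41.2  93.8 -14.6  78.2   5.9] F [0.3 1.6 0. ] w 0.0873
(array([-3.84, -0.17,  9.64]), array([ 0.002, -0.015, -0.02 ]))
```

Emit:
play_rows(series=[[-1,0,2,0,-0.005,-0.005,1],[-1,-0.05,2,0,-0.005,-0.005,1],[-1,-0.05,2,0,-0.005,-0.005,1],[-0.8,-0.05,1.5,0,0,-0.005,1],[0,0,1,0,0,0,1],[0,0,0,0,0,0,1]])

```text
t: 23.8
tcp_pos: [0.5616, -0.0399, 0.1656]
orientation: [[0.104, 0.993, 0.047], [0.927, -0.114, 0.356], [0.359, 0.007, -0.933]]
contact_force: [0.0, -0.1, 0.9]
width: 0.0868
```

```bash
python3 - <<'E'
from h import *
s=st();p,R=cov(22,36,35);print(delta(s,p,R))
d=cap("wrist","w16");cv2.imwrite("pics/w16b.png",cv2.resize(d["image"],(800,600),interpolation=cv2.INTER_CUBIC))
E
```

```text
t 23.8 tcp [ 0.5616 -0.0399  0.1656] 
R [[0.104, 0.993, 0.047], [0.927, -0.114, 0.356], [0.359, 0.007, -0.933]] j [ 49.4  16.7 -40.7 100.4 -11.   68.    7.6] F [ 0.  -0.1  0.9] w 0.0868
(array([-0.33, -0.21,  4.74]), array([0.005, 0.017, 0.005]))
```

View pics/w16b.png

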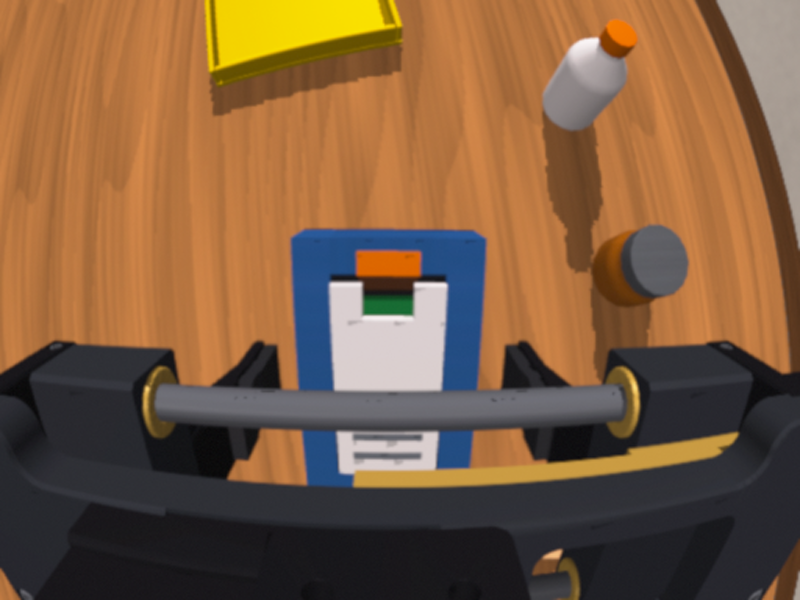

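Emit:
play_rows(series=[[-0.1,-0.07,1.2,0,0.006,0,1],[-0.1,-0.07,1.2,0,0.006,0,1],[-0.1,-0.07,1.2,0,0.005,0,1],[0,0,1,0,0,0,1],[0,0,0,0,0,0,1],[0,0,0,0,0,0,1]])

```text
t: 24.35
tcp_pos: [0.5653, -0.0233, 0.1236]
orientation: [[0.099, 0.994, 0.056], [0.923, -0.112, 0.369], [0.373, 0.016, -0.928]]
contact_force: [-0.1, -0.4, 0.3]
width: 0.0872
```

```bash
python3 - <<'E'
from h import *
s=st();p,R=cov(22,36,17);print(delta(s,p,R))
E
```

```text
t 24.35 tcp [ 0.5653 -0.0233  0.1236] 
R [[0.099, 0.994, 0.056], [0.923, -0.112, 0.369], [0.373, 0.016, -0.928]] j [ 48.1  19.3 -40.8 103.3 -10.7  62.4   7.6] F [-0.1 -0.4  0.3] w 0.0872
(array([-0.45, -0.39,  2.  ]), array([0.013, 0.002, 0.01 ]))
```

Emit:
play_rows(series=[[-0.25,-0.2,0.4,0.006,0,0.005,1],[-0.2,-0.2,0.5,0.006,0,0.005,1],[0,0,0.5,0,0,0,1],[0,0,0.2,0,0,0,1],[0,0,0,0,0,0,1],[0,0,0,0,0,0,1]])

```text
t: 24.85
tcp_pos: [0.5623, -0.0216, 0.1065]
orientation: [[0.11, 0.993, 0.045], [0.922, -0.119, 0.37], [0.372, 0.001, -0.928]]
contact_force: [-0.9, 0.2, 0.2]
width: 0.0874
```

```bash
python3 - <<'E'
from h import *
s=st();p,R=cov(22,36,17);print(delta(s,p,R))
E
```

```text
t 24.85 tcp [ 0.5623 -0.0216  0.1065] 
R [[0.11, 0.993, 0.045], [0.922, -0.119, 0.37], [0.372, 0.001, -0.928]] j [ 47.4  20.5 -40.4 104.   -9.9  61.1   6.8] F [-0.9  0.2  0.2] w 0.0874
(array([ 0.06, -0.05,  0.37]), array([ 0.002,  0.002, -0.002]))
```

Emit:
play_rows(series=[[0,0,0.2,0,0,0,1],[0,0,0.2,0,0,0,1],[0,0,0,0,0,0,1],[0,0,0,0,0,0,1]])

```text
t: 25.18
tcp_pos: [0.5629, -0.0202, 0.1029]
orientation: [[0.11, 0.993, 0.046], [0.922, -0.119, 0.369], [0.372, 0.002, -0.928]]
contact_force: [0.2, -0.1, 0.0]
width: 0.0874
```

```bash
python3 - <<'E'
from h import *
s=st();p,R=cov(22,36,16);print(delta(s,p,R))
d=cap("scene","s17");cv2.imwrite("pics/s17b.png",cv2.resize(d["image"][130:250,150:300],None,fx=5,fy=5,interpolation=cv2.INTER_CUBIC))
E
```

```text
t 25.18 tcp [ 0.5629 -0.0202  0.1029] 
R [[0.11, 0.993, 0.046], [0.922, -0.119, 0.369], [0.372, 0.002, -0.928]] j [ 47.2  20.8 -40.4 104.2  -9.8  60.6   6.7] F [ 0.2 -0.1  0. ] w 0.0874
(array([ 0.05, -0.09,  0.08]), array([ 0.003,  0.003, -0.002]))
```

View pics/s17b.png

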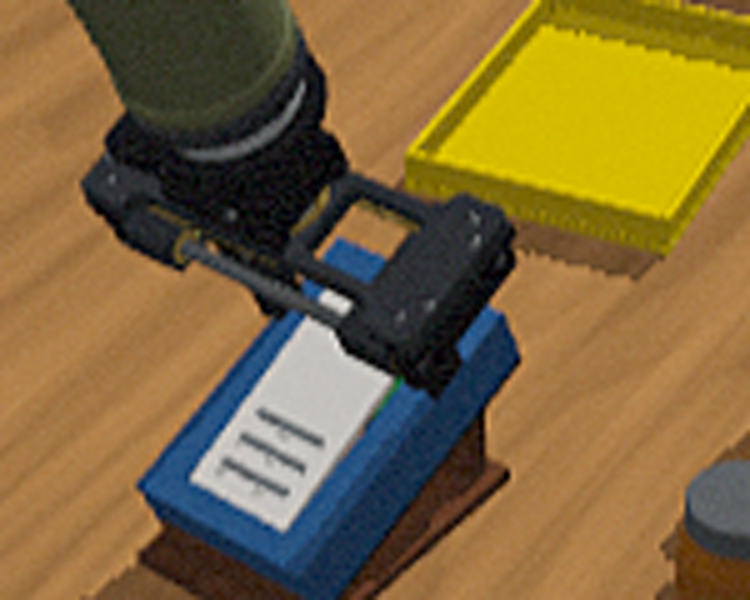

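Emit:
play_rows(series=[[0,0,0.1,0,0,0,0],[0,0,0,0,0,0,0],[0,0,0,0,0,0,0],[0,0,0,0,0,0,0],[0,0,0,0,0,0,0],[0,0,0,0,0,0,0],[0,0,0,0,0,0,0],[0,0,0,0,0,0,0]])

```text
t: 25.9
tcp_pos: [0.5628, -0.0199, 0.1022]
orientation: [[0.109, 0.993, 0.046], [0.922, -0.119, 0.369], [0.372, 0.002, -0.928]]
contact_force: [-0.0, -0.3, 0.2]
width: 0.0576
```

```bash
python3 - <<'E'
from h import *
s=st();p,R=cov(22,36,16);print(delta(s,p,R))
E
```

```text
t 25.9 tcp [ 0.5628 -0.0199  0.1022] 
R [[0.109, 0.993, 0.046], [0.922, -0.119, 0.369], [0.372, 0.002, -0.928]] j [ 47.2  20.8 -40.4 104.2  -9.8  60.5   6.7] F [-0.  -0.3  0.2] w 0.0576
(array([ 0.05, -0.08,  0.  ]), array([ 0.003,  0.003, -0.001]))
```

Gripped at 57.6 mm, which fits the 58 mm cover. Lift along the normal.

Emit:
play_rows(series=[[0,0,0,0,0,0,0],[0,0,0,0,0,0,0],[0,0,-0.5,0,0,0,0],[0,0,-0.5,0,0,0,0],[0,0,-0.8,0,0,0,0],[0,0,-1,0,0,0,0],[0,0,-1,0,0,0,0],[0,0,-1,0,0,0,0],[0.3,0,-1,0,0,0,0],[0,0,0,0,0,0,0]])

```text
t: 26.73
tcp_pos: [0.5608, -0.0414, 0.1638]
orientation: [[0.11, 0.993, 0.048], [0.922, -0.12, 0.368], [0.371, 0.004, -0.929]]
contact_force: [1.0, -0.0, -1.1]
width: 0.0576
```

```bash
python3 - <<'E'
from h import *
s=st()
d=cap("scene","s18");cv2.imwrite("pics/s18b.png",cv2.resize(d["image"][130:250,150:300],None,fx=5,fy=5,interpolation=cv2.INTER_CUBIC))
E
```

```text
t 26.73 tcp [ 0.5608 -0.0414  0.1638] 
R [[0.11, 0.993, 0.048], [0.922, -0.12, 0.368], [0.371, 0.004, -0.929]] j [ 49.9  17.  -40.7 100.5 -11.6  68.    8. ] F [ 1.  -0.  -1.1] w 0.0576
```

View pics/s18b.png

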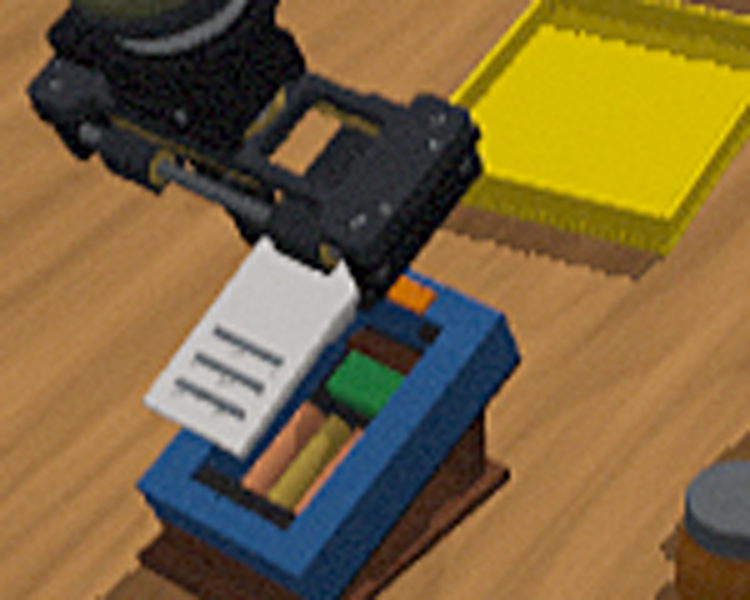

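Emit:
play_rows(series=[[0,0,-2,0,0,0,0],[2.4,-0.7,0.6,0,0,0,0],[2.6,-0.75,0.73,0,0,0,0],[2.6,-0.75,0.73,0,0,0,0],[2.6,-0.75,0.73,0,0,0,0],[2.6,-0.75,0.73,0,0,0,0],[2.6,-0.75,0.73,0,0,0,0],[2.6,-0.75,0.73,0,0,0,0],[2.6,-0.75,0.73,0,0,0,0],[2.6,-0.75,0.73,0,0,0,0],[2.6,-0.75,0.73,0,0,0,0],[2.6,-0.75,0.73,0,0,0,0],[2.6,-0.75,0.73,0,0,0,0],[2.6,-0.75,0.73,0,0,0,0],[0,0,0,0,0,0,0]])

```text
t: 28.03
tcp_pos: [0.4982, 0.3212, 0.2165]
orientation: [[0.117, 0.992, 0.042], [0.922, -0.124, 0.366], [0.368, -0.004, -0.93]]
contact_force: [-0.7, 1.1, -0.6]
width: 0.0573
```

```bash
cat >> h.py <<'E'
def trayp(tilt,x,y,z,yaw=np.deg2rad(6)):
    b=np.deg2rad(tilt);zz=np.array([0,np.sin(b),-np.cos(b)]);yy=np.array([1.,0,0]);R=np.c_[np.cross(yy,zz),yy,zz]
    c,s_=np.cos(yaw),np.sin(yaw);return np.array([x,y,z]),np.array([[c,-s_,0],[s_,c,0],[0,0,1]])@R
E
python3 - <<'E'
from h import *
s=st();p,R=trayp(8,.505,.346,.15);print(delta(s,p,R))
d=cap("scene","s19");cv2.imwrite("pics/s19b.png",cv2.resize(d["image"][80:240,180:340],None,fx=3.7,fy=3.7,interpolation=cv2.INTER_CUBIC))
E
```

```text
t 28.03 tcp [0.4982 0.3212 0.2165] 
R [[0.117, 0.992, 0.042], [0.922, -0.124, 0.366], [0.368, -0.004, -0.93]] j [ 26.7   9.2 -55.2 103.4 -11.9  59.5 -29.6] F [-0.7  1.1 -0.6] w 0.0573
(array([-0.08,  0.4 ,  7.12]), array([ 0.055, -0.237, -0.223]))
```

View pics/s19b.png

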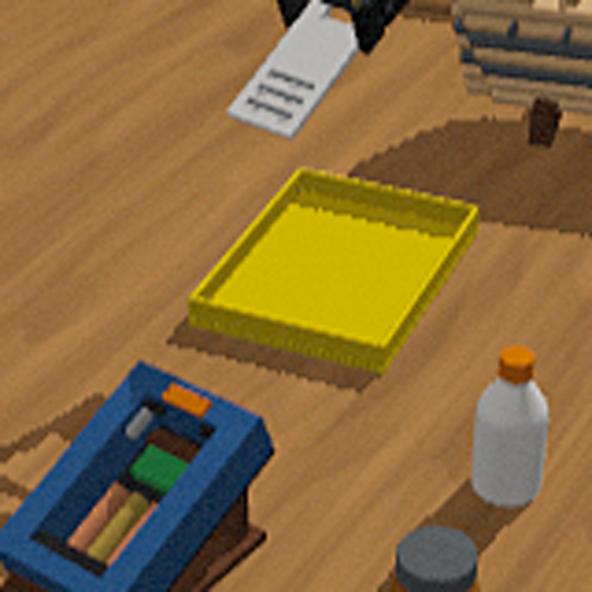

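Emit:
play_rows(series=[[0,0.1,1,0.014,-0.06,-0.056,0],[0,0.1,1,0.014,-0.06,-0.056,0],[0,0.1,1,0.014,-0.06,-0.056,0],[0,0.1,1,0.014,-0.06,-0.056,0],[0,0,1,0,0,0,0],[0,0,0,0,0,0,0]])

```text
t: 28.58
tcp_pos: [0.5056, 0.3235, 0.1619]
orientation: [[-0.104, 0.994, -0.018], [0.988, 0.105, 0.117], [0.118, -0.006, -0.993]]
contact_force: [-0.5, -1.5, -1.6]
width: 0.0572
```

```bash
python3 - <<'E'
from h import *
s=st();p,R=trayp(8,.505,.346,.07);print(delta(s,p,R))
d=cap("scene","s20");cv2.imwrite("pics/s20b.png",cv2.resize(d["image"][80:240,180:340],None,fx=3.7,fy=3.7,interpolation=cv2.INTER_CUBIC))
d=cap("wrist","w20");cv2.imwrite("pics/w20b.png",d["image"])
E
```

```text
t 28.58 tcp [0.5056 0.3235 0.1619] 
R [[-0.104, 0.994, -0.018], [0.988, 0.105, 0.117], [0.118, -0.006, -0.993]] j [ 11.6  20.8 -52.1  97.   11.3  66.8 -36.3] F [-0.5 -1.5 -1.6] w 0.0572
(array([1.14, 0.23, 9.39]), array([-0.006,  0.021, -0.   ]))
```

View pics/s20b.png

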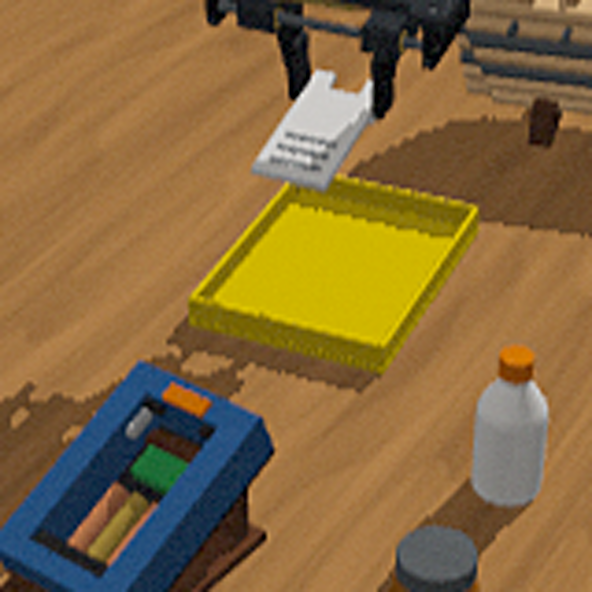

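View pics/w20b.png

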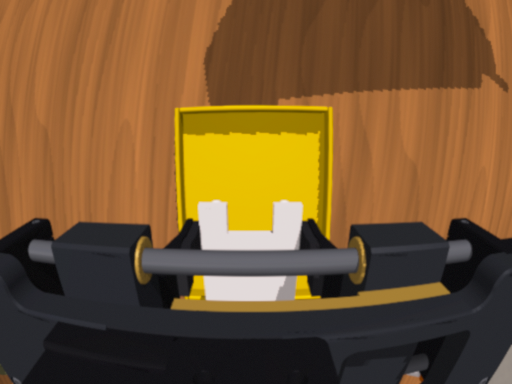

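Emit:
play_rows(series=[[0.3,0,1.5,0,0.005,0,0],[0.3,0,1.5,0,0.005,0,0],[0.3,0,1.5,0,0.005,0,0],[0.3,0,1.5,0,0,0,0],[0,0,1.2,0,0,0,0],[0,0,0,0,0,0,0],[0,0,0,0,0,0,0]])

```text
t: 29.27
tcp_pos: [0.5105, 0.3359, 0.0961]
orientation: [[-0.081, 0.997, -0.006], [0.987, 0.081, 0.137], [0.137, 0.005, -0.991]]
contact_force: [0.8, 0.0, -0.4]
width: 0.0575
```

```bash
python3 - <<'E'
from h import *
s=st();p,R=trayp(8,.505,.346,.04);print(delta(s,p,R))
d=cap("scene","s21");cv2.imwrite("pics/s21b.png",cv2.resize(d["image"][80:240,180:340],None,fx=3.7,fy=3.7,interpolation=cv2.INTER_CUBIC))
E
```

```text
t 29.27 tcp [0.5105 0.3359 0.0961] 
R [[-0.081, 0.997, -0.006], [0.987, 0.081, 0.137], [0.137, 0.005, -0.991]] j [  8.9  25.2 -49.9 100.3  14.7  59.  -39.9] F [ 0.8  0.  -0.4] w 0.0575
(array([ 0.27, -0.49,  5.69]), array([ 0.008,  0.003, -0.022]))
```

View pics/s21b.png

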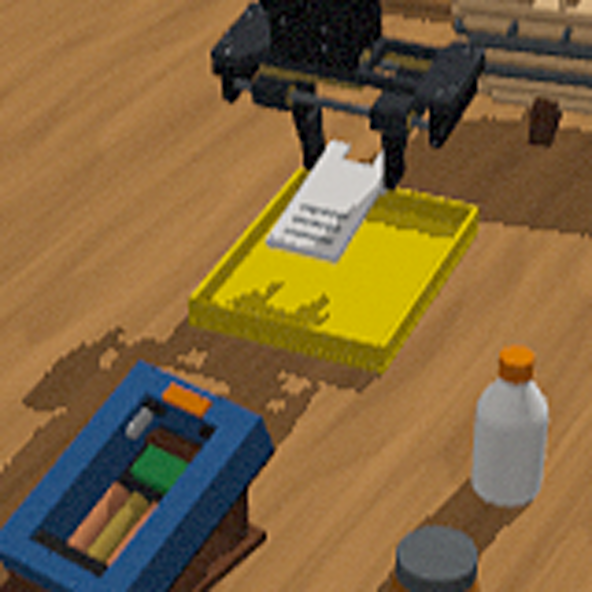

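Emit:
play_rows(series=[[0.1,-0.1,1,0,0,0,0],[0.1,-0.1,1,0,0,0,0],[0,0,0.8,0,0,0,0],[0,0,0.6,0,0,0,0],[0,0,0,0,0,0,0]])

```text
t: 29.73
tcp_pos: [0.5103, 0.3421, 0.0623]
orientation: [[-0.079, 0.997, -0.001], [0.987, 0.078, 0.137], [0.137, 0.01, -0.991]]
contact_force: [-0.5, 0.3, 0.3]
width: 0.0575
```

```bash
python3 - <<'E'
from h import *
s=st();p,R=trayp(8,.505,.346,.04);print(delta(s,p,R))
d=cap("scene","s22");cv2.imwrite("pics/s22b.png",cv2.resize(d["image"][80:240,180:340],None,fx=3.7,fy=3.7,interpolation=cv2.INTER_CUBIC))
E
```

```text
t 29.73 tcp [0.5103 0.3421 0.0623] 
R [[-0.079, 0.997, -0.001], [0.987, 0.078, 0.137], [0.137, 0.01, -0.991]] j [  6.9  27.6 -48.4 101.7  17.   55.4 -41.9] F [-0.5  0.3  0.3] w 0.0575
(array([ 0.12, -0.52,  2.26]), array([ 0.014,  0.002, -0.025]))
```

View pics/s22b.png

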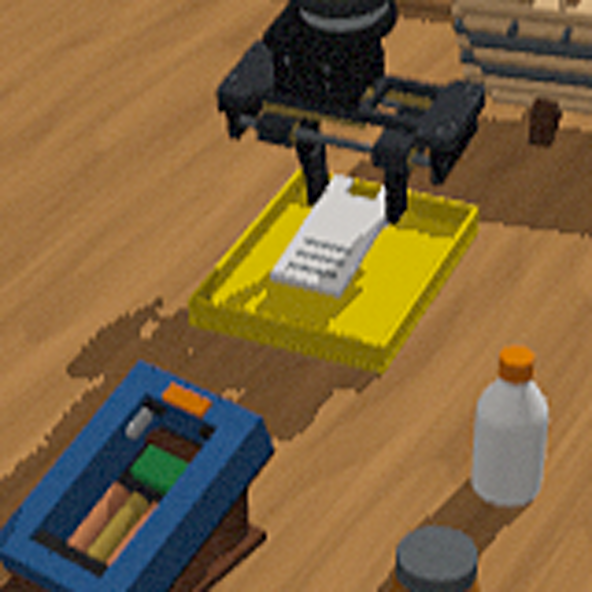

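Emit:
play_rows(series=[[0,-0.1,0.5,0,0,0,0],[0,-0.1,0.5,0,0,0,0],[0,0,0.4,0,0,0,0],[0,0,0,0,0,0,0]])

```text
t: 30.12
tcp_pos: [0.5084, 0.3449, 0.0479]
orientation: [[-0.08, 0.997, -0.0], [0.987, 0.079, 0.138], [0.138, 0.011, -0.99]]
contact_force: [0.4, 0.4, -0.6]
width: 0.0573
```

Emit:
play_rows(series=[[0,0,0.3,0,0,0,0],[0,0,0.3,0,0,0,0],[0,0,0,0,0,0,0]])

```text
t: 30.37
tcp_pos: [0.5085, 0.3459, 0.0414]
orientation: [[-0.08, 0.997, 0.0], [0.987, 0.079, 0.139], [0.138, 0.011, -0.99]]
contact_force: [1.1, -0.4, -1.1]
width: 0.0574
```

```bash
python3 - <<'E'
from h import *
s=st();print(s["ft_torque"])
d=cap("scene","s23");cv2.imwrite("pics/s23b.png",cv2.resize(d["image"][100:220,200:320],None,fx=5,fy=5,interpolation=cv2.INTER_CUBIC))
E
```

```text
t 30.37 tcp [0.5085 0.3459 0.0414] 
R [[-0.08, 0.997, 0.0], [0.987, 0.079, 0.139], [0.138, 0.011, -0.99]] j [  5.7  29.1 -47.5 102.5  18.4  53.3 -43. ] F [ 1.1 -0.4 -1.1] w 0.0574
[-0.2152597  -0.08114403 -0.0094992 ]
```

View pics/s23b.png

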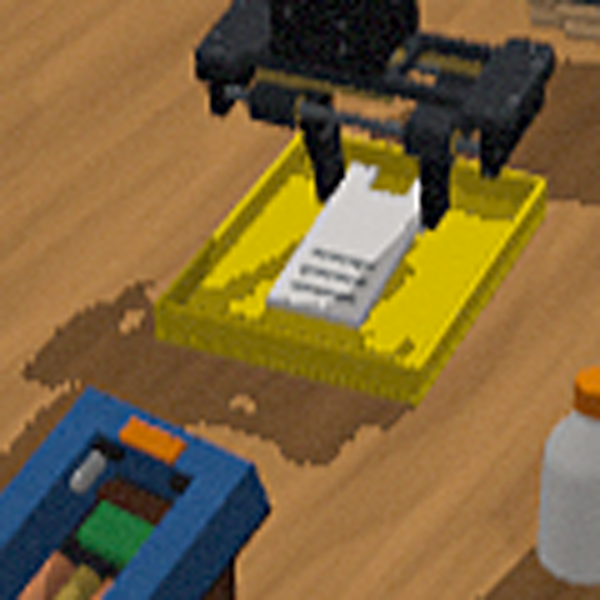

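Emit:
play_rows(series=[[0,0,0.3,0,0,0,0],[0,0,0.2,0,0,0,0],[0,0,0,0,0,0,0]])

```text
t: 30.67
tcp_pos: [0.5091, 0.3469, 0.0367]
orientation: [[-0.08, 0.997, 0.001], [0.987, 0.079, 0.139], [0.139, 0.012, -0.99]]
contact_force: [-0.6, -0.6, -0.3]
width: 0.0572
```

Emit:
play_rows(series=[[0,0,0.25,0,0,0,0],[0,0,0.2,0,0,0,0],[0,0,0,0,0,0,0]])

```text
t: 30.92
tcp_pos: [0.5097, 0.3476, 0.0354]
orientation: [[-0.079, 0.997, 0.002], [0.987, 0.078, 0.137], [0.137, 0.013, -0.991]]
contact_force: [-0.4, -0.7, 0.0]
width: 0.0574
```

Emit:
play_rows(series=[[0,0,0,0,0,0,1],[0,0,0,0,0,0,1],[0,0,0,0,0,0,1],[0,0,0,0,0,0,1],[0,0,0,0,0,0,1],[0,0,0,0,0,0,1],[0,0,0,0,0,0,1],[0,0,-0.5,0,0,0,1],[0,0,-1,0,0,0,1],[0,0,-1,0,0,0,1],[0,0,-1.5,0,0,0,1],[0,0,-2,0,0,0,1],[0,0,-2.5,0,0,0,1],[0,0,-2.5,0,0,0,1],[0,0,-2.5,0,0,0,1],[0,0,-2.5,0,0,0,1],[0,0,0,0,0,0,1],[0,0,0,0,0,0,1]])

```text
t: 32.42
tcp_pos: [0.5091, 0.3252, 0.2097]
orientation: [[-0.082, 0.997, 0.007], [0.987, 0.08, 0.139], [0.138, 0.019, -0.99]]
contact_force: [0.2, -0.7, -0.1]
width: 0.0869
```

```bash
python3 - <<'E'
from h import *
s=st()
d=cap("scene","s24");cv2.imwrite("pics/s24b.png",cv2.resize(d["image"][90:330,90:340],None,fx=2.5,fy=2.5,interpolation=cv2.INTER_CUBIC))
d=cap("wrist","w24");cv2.imwrite("pics/w24b.png",d["image"])
d=cap("top","t24");cv2.imwrite("pics/t24b.png",cv2.resize(d["image"][130:290,90:410],None,fx=2.5,fy=2.5,interpolation=cv2.INTER_CUBIC))
E
```

```text
t 32.42 tcp [0.5091 0.3252 0.2097] 
R [[-0.082, 0.997, 0.007], [0.987, 0.08, 0.139], [0.138, 0.019, -0.99]] j [ 13.8  17.4 -53.5  94.8   8.4  69.5 -35.7] F [ 0.2 -0.7 -0.1] w 0.0869
```

View pics/s24b.png

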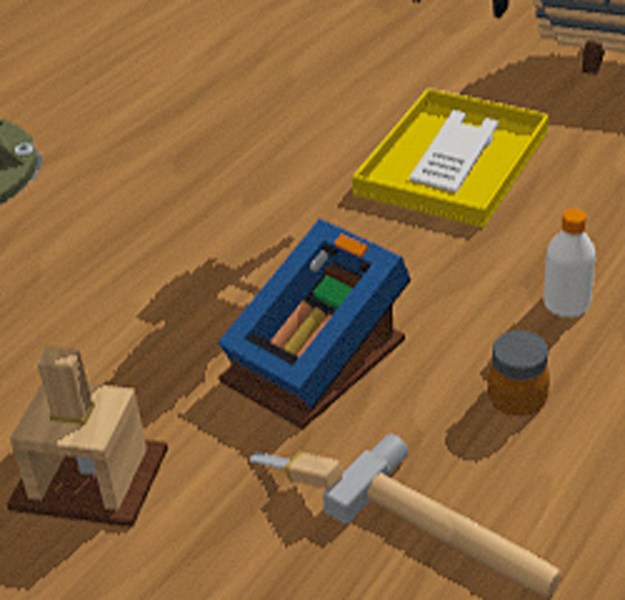

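View pics/w24b.png

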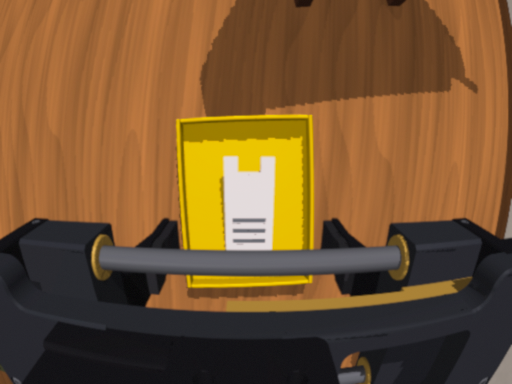

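View pics/t24b.png

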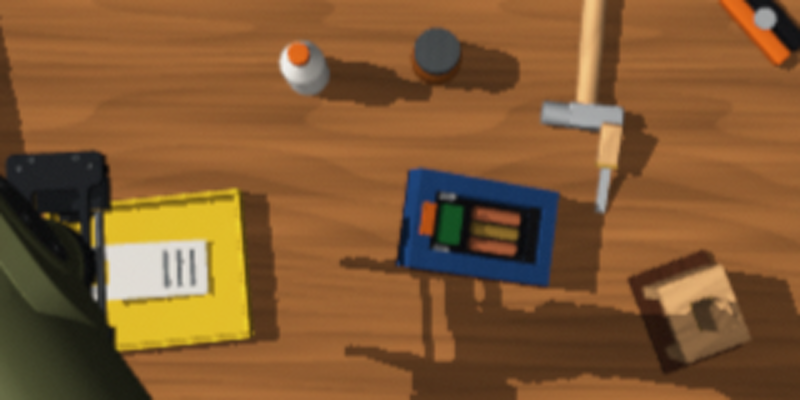

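The cover lies face up inside the tray with its grooves visible. The tool stands in the rack, and the bottle, jar and hammer are at the same pixels as at the start. Handing in.

```bash
python3 - <<'E'
from plant import order
print(order.hand_in())
E
```

```text
the job is handed in; nothing more can be done
None
```

I finished the job and handed it in at about 32 s of the 69 s allowed. `hand_in` reports no verdict, so success is judged only from my own readings and the pictures.

**What I did**
- I drew the larger pry tool from the rack and put its blade in the notch against the orange bar.
- I levered with the blade until the notch end of the cover rose about 10 mm; it stayed up after I withdrew the tool.
- I stood the tool back in its slot and released it.
- I gripped the loosened cover across its sides, with a measured opening of 57.6 mm against its 58 mm width, and lifted it off the box.
- I laid it outer face up in the yellow tray.

**Last checks**
- **Cover:** the scene and wrist pictures show it inside the tray walls with its grooves up.
- **Tool:** it stands upright in the rack, seated within about 0.5 mm of the pose it was gripped in.
- **Robot:** the gripper is open, clear of everything (TCP at 0.21 m), with no contact force beyond noise.
- **Bottle, jar and hammer:** they show no visible shift between the first and last pictures.

**What disagreed**
- The small look-alike tool beside the box had tipped over onto the hammer's head. It was already down in early wrist views; I never reached for it, and the hammer did not visibly move.
- Force readings during levering were only a few newtons, so I judged the snap from the pictures. I had no direct reading of the blade's force on the cover.

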